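# Quarantine the rejected cover, close the lamp connector housing and hold it shut

## Task

Two covers for the split lamp-connector housing are back from inspection: set the one with the triangular tag (rejected) down flat between the corner stops of the empty reject nest and keep it off the housing. Then fit the cover with the round tag (passed) onto the two dowels of the lower half in the fixture, cable entry over cable entry, press it fully down against the sprung contact until the halves meet, and finish while still holding it pressed shut: do not let go. Leave the tools and other things on the bench where they are.

Things in the scene. Friction and masses are not known exactly. Their poses are not given: they have to be found in the camera images.
- passed_cover: PASSED cover: black upper half, 96 x 46 mm, 36 mm tall, 0.2 kg, round aluminium tag (28 mm) on top. Origin: centre of its underside; x along its length, z up. Half-round cable entry (radius 13 mm) at its -x end, to x = -62 mm. Underside: two blind dowel holes, 9.5 mm wide, 20 mm deep, at (x, y) = (-36, 0) and (36, 10) mm. Starts right way up on the bench. Grip across the 46 mm width at mid-length
- rejected_cover: REJECTED cover: the same black cover in every size, but with a flat triangular aluminium tag (33 mm sides) on its top instead of the round one. Same origin and axes as the passed cover
- lower_half: black lower half, 96 x 46 mm, clamped in a fixture bolted to the bench (180 x 112 mm; all its stops lie 14 mm or more below this face). Origin: centre of its upper face, 44 mm above the bench; axes as the cover's, cable entry at -x. Two 8 mm steel dowels stand 16 mm up at (-36, 0) and (36, 10) mm: a cover fits one way round only. Shut: the cover's origin and axes coincide with these
- contact_plate (a joint): sprung brass contact in the middle of the lower half's parting face: 0 = up, 6 mm proud of the face; 0.006 = pressed flush (housing shut). The spring pushes up with 6 N at 0 and 9.6 N at 0.006, so a cover only laid on the dowels rides about 6 mm open
- passed_cover_spigot (a point): on the passed cover's underside, 55 mm from its centre toward the cable entry (-x)
- lower_spigot (a point): on the lower half's parting face, 55 mm from its centre toward the cable entry (-x)
- nest_floor (a point): centre of the reject nest, on top of a grey board 156 x 88 mm, 12 mm thick, fixed to the bench; x along its length. Four aluminium corner stops 10 mm high leave 6 mm clear all round a cover laid along x, either way round. Gaps between stops: 70 mm in the long sides (for the fingers), 42 mm in the ends (for the cable entry)
- black_tape: bystander: roll of black tape lying flat, 62 mm across, 19 mm high, at the left behind the nest
- lens_cell: bystander: lens in a black ring mount lying flat, 34 mm across, 14 mm high, behind and to the right of the fixture
- solvent_bottle: bystander: white dispenser bottle with a red tip, 46 mm round, 130 mm tall, standing behind the covers

How it is judged (in metres and radians):
On the way:
1. the rejected cover lies flat between the stops of the reject nest, let go (horizontal distance between rejected_cover and nest_floor below 0.014 m and z of rejected_cover in the frame of nest_floor below 0.004 m and contact force between the fingers and rejected_cover below 0.2 N and angle between rejected_cover's own z axis and vertical below 0.1 rad), for 0.2 s.
At the end, for the whole second after the job is handed in: Rejected cover flat, at rest between the nest stops (14 mm of centre). Passed cover on the dowels, cable entries together (3 mm), gap under 1.5 mm, contact in 4.5 mm or more, over 8 N between the halves, fingers still on it through the last second (horizontal distance between rejected_cover and nest_floor below 0.014 m and z of rejected_cover in the frame of nest_floor below 0.004 m and angle between rejected_cover's own z axis and vertical below 0.1 rad and linear speed of rejected_cover below 0.02 m/s and horizontal distance between passed_cover and lower_half below 0.003 m and horizontal distance between passed_cover_spigot and lower_spigot below 0.004 m and z of passed_cover in the frame of lower_half below 0.0015 m and angle between passed_cover's own z axis and vertical below 0.03 rad and value of joint contact_plate above 0.0045 m and contact force between passed_cover and lower_half above 8 N and contact force between the fingers and passed_cover above 3 N); the arm keeps its last pose, push and grip.
It fails at once if the rejected cover is tried on the lower half (contact force between rejected_cover and lower_half above 0.5 N).
It fails at once if a bystander is knocked or moved more than 25 mm (distance of any of black_tape, lens_cell, solvent_bottle from where it was at the start of the episode above 0.025 m).
It also fails if it takes over 48 s, if anything falls off the work surface, if the arm or the gripper's body presses on something with over 40 N, if the wrist force passes 120 N, or if a joint passes its speed limit or range.

## Robot

A 7-joint arm with a two-finger parallel gripper is mounted at the origin on a cart in front of the work surface, level with it; the furniture and walls round the work are solid. World frame = base frame: x ahead of the robot, y to its left, z up, the work surface at z = 0. Lengths are in mm, angles in rad, forces in N, time in s.
With the tool pointing down it reaches from about 400 to 875 mm from the base axis. Payload 4.4 kg.
Tool frame: the origin (TCP) lies midway between the tips of the shut fingers; the grasp point (between the pads) lies 19 mm behind it; x points along the fingers, z is the direction in which the jaws open and shut, and the axes are right-handed (so a half turn about x gives the same grasp; the last joint's range is limited). The gripper opens to 85 mm and grips with 20 to 120 N. Pads are 22 mm wide; open, the fingers measure 114 mm over their backs; the gripper's body (76 mm by 85 mm) begins 54 mm behind the grasp point. The pads swing forward as they close: fully open they stand 13 mm farther back than shut.
Start: joints at [-1.196, 0.628, 0.038, 1.517, -0.027, 0.996, -0.02], TCP at [277.31, 587.892, 231.313] pointing down, gripper open.
Joint ranges: [-3.06, 3.06], [-0.37, 2.12], [-1.25, 1.32], [0.18, 2.47], [-1.1, 4.24], [0.23, 1.98], [-2.94, 2.94]. Speed limits (rad/s): [2.57, 2.57, 3.14, 3.14, 3.14, 3.14, 3.14].

## Interface

Orientations are given as [roll, pitch, yaw] about the fixed x, y, z axes, in that order (R = Rz(yaw) Ry(pitch) Rx(roll)).
In Python, from cell import ctrl gives the robot as it stands. The module is installed in compiled form; this text tells all that it offers.
- The arm moves only by the tool servo_tool, never from a script. Its argument "rows" is a list of rows, each an object of numbers: "dx", "dy", "dz": the shift along the tool's x, y, z in units of 750 mm (1.0 is 750 mm); "wx", "wy", "wz": the turn, a rotation vector about the tool's x, y, z in units of 6 degrees (1.0 is 6 degrees); "fingers": the closure, from 0 (fully open) to 1 (shut). In form: [{"dx": .., "dy": .., "dz": .., "wx": .., "wy": .., "wz": .., "fingers": ..}, ...]. A call has 1 to 5 rows; each row shifts and turns the commanded pose from where the row before left it, along the tool's axes as they then stand; what a row does not reach is not made up. A row lasts 1/8 s, in which the tool goes at most 62.5 mm and 10.7 degrees, less where a joint would pass 70% of its speed; a pose out of reach is approached as far as the arm can. A call with a number of a shift or a turn outside -1 to 1 is refused whole. A call with a gripper value outside its range is refused whole. The fingers move at their own pace and stop on an object; the grip force is fixed at half the most. Time passes only in rows, so rows that do not move let the fingers close. It gives the time, the measured TCP pose, the force and the opening at its end, in the units of the state.
- ctrl.read_state(): the state, without advancing time (a new reading comes with each control period).
- ctrl.get_image(name): name is "scene" or "top" or "wrist"; returns the picture (400x640x3 uint8, red, green, blue); there is no depth.
- ctrl.camera_info(name): a dict with "fovy" (degrees; the focal length in pixels is half the picture's height over the tangent of half this angle, whatever the lens; pixels are square), "cx", "cy" (the principal point, pixels), "R" (3x3) and "t" (3): a world point X has camera coordinates R X + t. Camera axes: x right, y down, z forward; pixel columns grow to the right and rows downward; lengths in mm; the calibration is good to about 2 mm. A picture is of the moment at which its call begins: read the wrist's pose just before it. camera_info takes no time and is no camera call; for the wrist camera it gives the pose at the moment of the call.
- ctrl.finish_job(): hands the job in, once; it reports no verdict.
Trained networks look in the newest picture that a camera, given by its name, has taken for a name from the list of things; names that differ only in an ending like _2 or _b are one class to them, and where a whole thing is asked for, a point or a joint stands for the part that bears it (a point fixed in the world has none). Each returns a list of dicts, best first, with "conf" (0 to 1); they miss things now and then, are a little off and sometimes report something else, mostly with a low value. They report only what shows in the picture. A call takes as long as a camera call.
- ctrl.search_frame(label, camera): "extent" ([centre column, centre row, width, height] in pixels, round what is visible of it).
- ctrl.silhouettes(label, camera): "region" (400x640 bool, what is visible of it) and "extent" ([centre column, centre row, width, height] in pixels, round what is visible of it).
- ctrl.mark_of(label, camera): "point" ([column, row] in pixels: a listed point, or the origin of a listed thing).
The state is a dict: "clock": time; "qpos": joint angles; "qd": joint speeds; "tau": joint torques, N m; "eef_pos": TCP position; "tool_rot": TCP orientation; "force": force on the tool from outside, world axes, zero at the start; "torque": the same for the moment, N m; "width": finger opening in mm.
Only numpy, scipy, OpenCV 4.12 (cv2) and the standard library are available. Lean on these libraries where they do the work, as an engineer would, in place of code of your own. Each camera call takes 0.05 s, during which the arm holds its last target.

## Working session

There is one attempt and no reset: what is moved stays moved. The work goes in short steps, Python scripts to look and compute and a tool call to move; the robot and the scene stay as the last step left them, time stands still between calls to the robot, and variables do not carry over. Pictures are saved under pics/ and viewed, and the job is handed in when it is done.

Besides the shell and the picture viewer there is one more tool, called after "Request:" by a JSON object that holds its "method" and its "body". servo_tool: Moves the arm, as the interface text tells. Its arguments: {"type":"object","properties":{"rows":{"type":"array"}},"required":["rows"]}

```bash
mkdir -p pics
cat > h.py <<'E'
import numpy as np, cv2
from cell import ctrl
def save(n,im): cv2.imwrite('pics/'+n,im[:,:,::-1])
def ray(ci,u,v):
    f=200/np.tan(np.radians(ci['fovy'])/2); R=np.array(ci['R']);t=np.array(ci['t'])
    d=R.T@np.array([(u-ci['cx'])/f,(v-ci['cy'])/f,1]); return -R.T@t,d
def onz(ci,u,v,z):
    o,d=ray(ci,u,v); return o+d*(z-o[2])/d[2]
def proj(ci,X):
    f=200/np.tan(np.radians(ci['fovy'])/2); c=np.array(ci['R'])@np.array(X)+np.array(ci['t'])
    return ci['cx']+f*c[0]/c[2],ci['cy']+f*c[1]/c[2]
E
python3 - <<'E'
from h import *
s=ctrl.read_state();print(s)
for c in ['scene','top']:
    save(c+'0.png',ctrl.get_image(c)); ci=ctrl.camera_info(c); print(c,ci)
    for l in ['passed_cover','rejected_cover','lower_half','nest_floor','lower_spigot','passed_cover_spigot']:
        try: print(l,[(np.round(d['point'],1),round(d['conf'],2)) for d in ctrl.mark_of(l,c)][:3])
        except Exception as e: print(l,e)
print(ctrl.read_state()['clock'])
E
```

```text
{'clock': 0.0, 'qpos': array([-1.19576958,  0.62931964,  0.03845094,  1.51838362, -0.02700423,
        0.99628186, -0.02000771]), 'qd': array([-1.11361609e-03, -6.73650501e-04, -8.68819936e-05, -9.56944579e-04,
       -5.18942900e-04, -8.15802076e-05, -2.83456028e-04]), 'tau': array([ 2.30335982e-04, -5.63396788e+01,  1.22639302e+00, -1.93442470e+01,
        1.10144739e-02,  1.05545222e-02, -3.92044967e-06]), 'eef_pos': array([277.05749372, 587.3044124 , 230.40141457]), 'tool_rot': array([-3.12805635,  1.56892209, -1.99810441]), 'force': array([ 0.05642098,  0.13377257, -0.17562206]), 'torque': array([-0.03631324, -0.02344935, -0.01681399]), 'width': 85.52947446270701}
scene {'fovy': 44.011116763210666, 'cx': 319.40356728375764, 'cy': 206.96402903907665, 'R': array([[ 0.7610144 , -0.6487339 ,  0.00118888],
       [-0.4619731 , -0.54321452, -0.70106978],
       [ 0.45545355,  0.53297497, -0.71309168]]), 't': array([-379.60912556,  301.35564788, 1161.79373476])}
passed_cover [(array([342.3, 273. ]), 0.79)]
rejected_cover []
lower_half [(array([323.9, 208.5]), 0.8)]
nest_floor []
lower_spigot [(array([303.8, 214.7]), 0.6)]
passed_cover_spigot [(array([324.4, 279.3]), 0.57)]
top {'fovy': 46.637243848356675, 'cx': 319.8868331032862, 'cy': 200.11777898536363, 'R': array([[ 0.01892952, -0.99981119, -0.00438837],
       [-0.99775642, -0.01860834, -0.06431061],
       [ 0.06421681,  0.00559589, -0.99792028]]), 't': array([   6.47915717,  534.91549113, 1254.46506394])}
passed_cover [(array([417.5, 167.7]), 0.34)]
rejected_cover [(array([414.6, 166. ]), 0.65)]
lower_half [(array([309. , 198.7]), 0.82)]
nest_floor [(array([222.5, 218.1]), 0.66), (array([412.6, 166.6]), 0.23)]
lower_spigot [(array([305.3, 221.9]), 0.59)]
passed_cover_spigot [(array([375.9, 248.2]), 0.85)]
0.7
```

View pics/scene0.png

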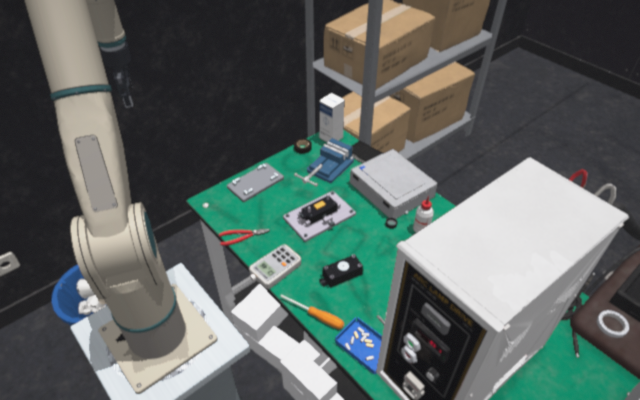

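View pics/top0.png

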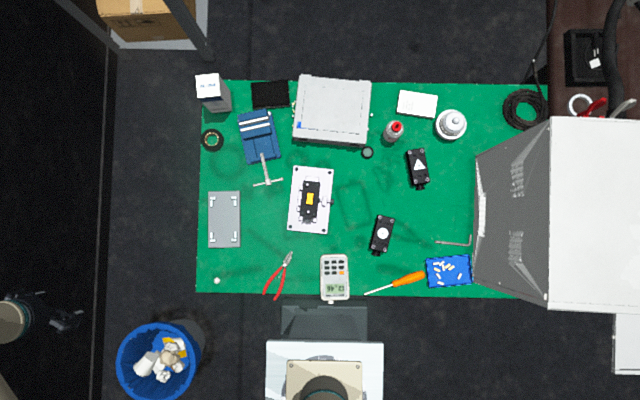

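Run:
```python
from h import *
ci=ctrl.camera_info('top'); im=ctrl.get_image('top')
for n,(u,v),z in [('rej',(419,168),36),('pas',(382,234),36),('low',(310,200),44),('nest',(223.5,218.5),12),('bottle',(396,128),130),('lens',(367,153),14)]:
    print(n,onz(ci,u,v,z).round(0))
for l in ['passed_cover','rejected_cover','lower_half','nest_floor','solvent_bottle','lens_cell']:
    for d in ctrl.silhouettes(l,'top')[:3]:
        r=d['region'].astype(np.uint8); m=cv2.minAreaRect(np.argwhere(r)[:,::-1].astype(np.float32)); print(l,round(d['conf'],2),np.round(d['extent'],1),r.sum(),m)
for n,(u,v) in [('cov',(405,200)),('fix',(310,200)),('nest',(225,220))]:
    c=im[v-50:v+50,u-66:u+66]; save(n+'_z.png',cv2.resize(c,None,fx=5.5,fy=5.5,interpolation=cv2.INTER_CUBIC))
print(ctrl.camera_info('wrist'))
```

```text
rej [ 626. -250.   36.]
pas [ 445. -152.   36.]
low [533.  43.  44.]
nest [479. 280.  12.]
bottle [ 713. -172.  130.]
lens [ 668. -111.   14.]
passed_cover 0.75 [383.2 237.   25.3  41. ] 691 ((380.17645263671875, 235.7941131591797), (18.675243377685547, 40.74597930908203), 14.03624439239502)
rejected_cover 0.56 [418.5 169.2  27.6  42.8] 738 ((417.34619140625, 169.2307586669922), (40.98827362060547, 20.199962615966797), 78.69007110595703)
lower_half 0.57 [312.2 199.9  15.8  39.1] 645 ((308.8904113769531, 201.04110717773438), (17.168304443359375, 40.09427261352539), 6.009005546569824)
nest_floor 0.59 [221.2 219.4  32.7  59.6] 1784 ((223.5, 218.99998474121094), (55.99999237060547, 30.999996185302734), 90.0)
solvent_bottle 0.71 [394.3 130.5  19.6  23.8] 306 ((392.46148681640625, 131.8076934814453), (16.641006469726562, 21.355958938598633), 33.6900634765625)
lens_cell 0.7 [366.6 152.6  11.5  14.3] 116 ((366.9000549316406, 152.20001220703125), (10.733125686645508, 12.074767112731934), 26.56505012512207)
{'fovy': 61.38144784885092, 'cx': 320.2751051305151, 'cy': 201.70314833230773, 'R': array([[ 4.26681536e-01,  9.04401796e-01, -5.07690206e-04],
       [ 8.57860353e-01, -4.04546180e-01,  3.16887997e-01],
       [ 2.86388690e-01, -1.35645784e-01, -9.48462830e-01]]), 't': array([-649.20295948,  -39.84489092,  381.26531482])}
```

View pics/cov_z.png

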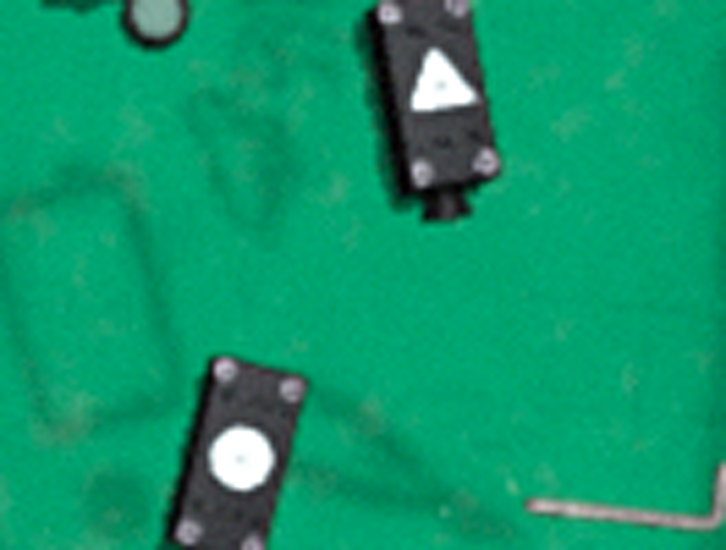

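View pics/fix_z.png

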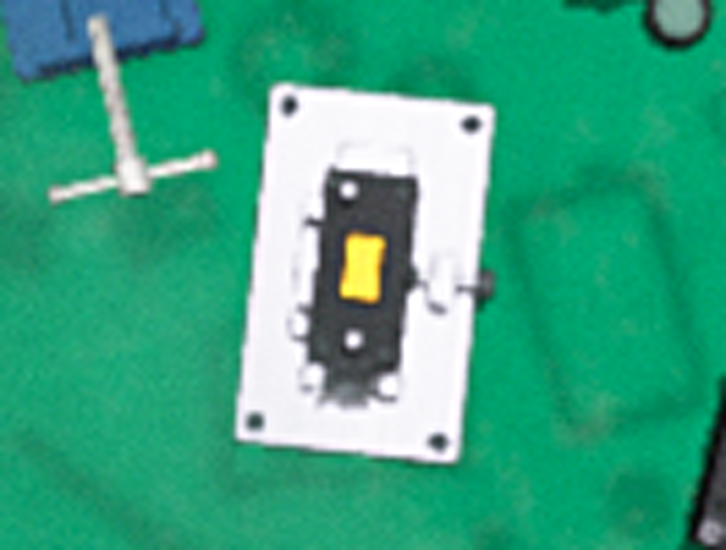

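View pics/nest_z.png

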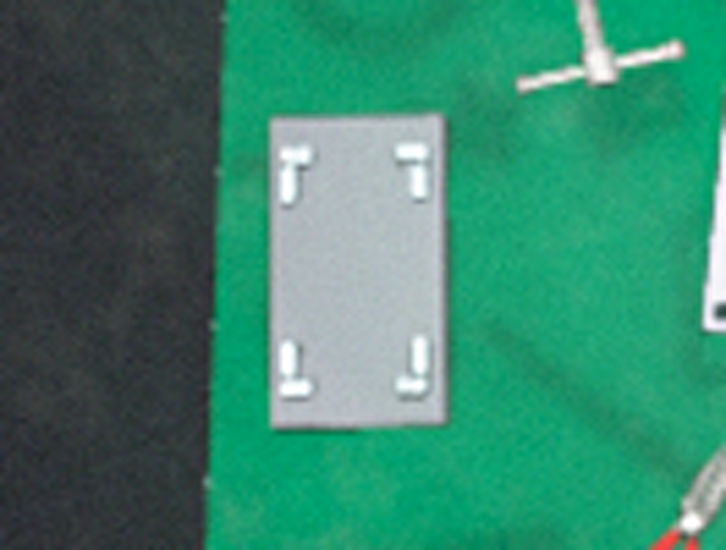

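```bash
cat >> h.py <<'E'
from scipy.spatial.transform import Rotation as Ro
def toolR(s): return Ro.from_euler('xyz',s['tool_rot']).as_matrix()
def plan(target,yaw,s=None,R0=None,p0=None):
    """target TCP mm; yaw = direction angle of tool z axis (jaw) in world, tool x down. prints shift in units & rotvec units in tool frame"""
    s=s or ctrl.read_state(); R=toolR(s) if R0 is None else R0; p=s['eef_pos'] if p0 is None else p0
    x=np.array([0,0,-1.]);z=np.array([np.cos(yaw),np.sin(yaw),0]);y=np.cross(z,x)
    T=np.stack([x,y,z],1)
    d=R.T@(np.array(target)-p); w=Ro.from_matrix(R.T@T).as_rotvec(degrees=True)
    return d, w, T
E
python3 - <<'E'
from h import *
ci=ctrl.camera_info('top'); 
def z2(o,px,z): return onz(ci,o[0]-66+px[0]/5.5-.4,o[1]-50+px[1]/5.5-.4,z)[:2]
for n,o,P,z in [('rej',(405,200),[(390,13),(457,7),(422,173),(487,162)],36),('pas',(405,200),[(225,370),(291,390),(188,531),(252,545)],36),('nest',(225,220),[(286,152),(419,152),(287,391),(420,388)],22),('low',(310,200),[(348,190),(353,340)],60),('plate',(310,200),[(289,105),(472,124),(255,421),(438,441)],30)]:
    X=np.array([z2(o,p,z) for p in P]); print(n,X.round(1).tolist(),X.mean(0).round(1), end=' ')
    d=(X[:2].mean(0)-X[2:].mean(0)) if len(X)==4 else X[0]-X[1]
    print('yaw',np.degrees(np.arctan2(d[1],d[0])).round(1), np.linalg.norm(d).round(1))
s=ctrl.read_state();R=toolR(s);print(R.round(3))
cw=ctrl.camera_info('wrist'); C=-np.array(cw['R']).T@cw['t']; print('cam in tool',R.T@(C-s['eef_pos']),'fwd',R.T@np.array(cw['R'])[2], 'right',R.T@np.array(cw['R'])[0])
E
```

```text
rej [[669.1, -224.5], [672.7, -257.5], [590.0, -240.7], [596.0, -272.6]] [ 631.9 -248.8] yaw 11.4 79.4
pas [[491.3, -144.9], [482.1, -177.3], [412.5, -127.8], [406.3, -159.0]] [ 448.  -152.3] yaw -12.9 79.3
nest [[536.7, 315.4], [537.9, 249.3], [418.4, 310.9], [421.1, 245.2]] [478.5 280.2] yaw 2.1 117.7
low [[573.8, 51.6], [501.4, 47.7]] [537.6  49.7] yaw 3.1 72.5
plate [[618.5, 82.8], [610.7, -8.1], [461.8, 96.0], [453.7, 5.9]] [536.2  44.2] yaw -5.0 157.4
[[-0.    -0.904  0.427]
 [ 0.     0.427  0.904]
 [-1.     0.     0.   ]]
cam in tool [-142.59004174   82.97785372   -0.62663631] fwd [ 9.48451214e-01 -3.16922719e-01 -5.33978082e-04] right [ 5.50944741e-04 -3.60775392e-05  9.99999848e-01]
```

```bash
cat >> h.py <<'E'
import json
def gen(target,yawdeg,n,fing,cmd=None,ease=False):
    """rows from cmd (p,R) to target; rounded, and propagates rounding"""
    s=ctrl.read_state()
    if cmd is None: p=s['eef_pos'].copy();R=toolR(s)
    else: p,R=cmd
    _,_,T=plan(target,np.radians(yawdeg),s)
    p0=p.copy();R0=R.copy();w=Ro.from_matrix(R0.T@T).as_rotvec()
    rows=[]
    for i in range(1,n+1):
        a=i/n
        if ease: a=a*a*(3-2*a)
        pt=p0+(np.array(target)-p0)*a; Rt=R0@Ro.from_rotvec(w*a).as_matrix()
        d=np.round(R.T@(pt-p)/750,4); r=np.round(np.degrees(Ro.from_matrix(R.T@Rt).as_rotvec())/6,3)
        rows.append(dict(dx=d[0],dy=d[1],dz=d[2],wx=r[0],wy=r[1],wz=r[2],fingers=fing))
        p=p+R@d*750; R=R@Ro.from_rotvec(np.radians(r*6)).as_matrix()
    for i in range(0,n,5): print('['+', '.join('{'+', '.join(f'"{k}":{float(v):g}' for k,v in r.items() if v or k=='fingers')+'}' for r in rows[i:i+5])+']')
    return p,R
E
python3 -c "
from h import *
gen([622,-249,190],101.4,16,0)"
```

```text
[{"dx":0.0034, "dy":-0.0557, "dz":-0.0508, "wx":-0.382, "fingers":0}, {"dx":0.0035, "dy":-0.0537, "dz":-0.053, "wx":-0.382, "fingers":0}, {"dx":0.0034, "dy":-0.0515, "dz":-0.0551, "wx":-0.381, "fingers":0}, {"dx":0.0035, "dy":-0.0492, "dz":-0.0572, "wx":-0.382, "fingers":0}, {"dx":0.0034, "dy":-0.047, "dz":-0.059, "wx":-0.382, "fingers":0}]
[{"dx":0.0034, "dy":-0.0445, "dz":-0.0609, "wx":-0.382, "fingers":0}, {"dx":0.0035, "dy":-0.0421, "dz":-0.0626, "wx":-0.382, "fingers":0}, {"dx":0.0034, "dy":-0.0395, "dz":-0.0642, "wx":-0.382, "fingers":0}, {"dx":0.0035, "dy":-0.0369, "dz":-0.0658, "wx":-0.381, "fingers":0}, {"dx":0.0034, "dy":-0.0343, "dz":-0.0672, "wx":-0.382, "fingers":0}]
[{"dx":0.0034, "dy":-0.0315, "dz":-0.0685, "wx":-0.382, "fingers":0}, {"dx":0.0035, "dy":-0.0288, "dz":-0.0697, "wx":-0.382, "fingers":0}, {"dx":0.0034, "dy":-0.026, "dz":-0.0708, "wx":-0.382, "fingers":0}, {"dx":0.0034, "dy":-0.0231, "dz":-0.0718, "wx":-0.382, "fingers":0}, {"dx":0.0035, "dy":-0.0203, "dz":-0.0727, "wx":-0.381, "wy":0.001, "fingers":0}]
[{"dx":0.0034, "dy":-0.0173, "dz":-0.0734, "wx":-0.382, "fingers":0}]
```

Request:
{"method": "servo_tool", "body": {"rows": [{"dx": 0.0034,"dy": -0.056,"dz": -0.051,"wx": -0.38,"fingers": 0},{"dx": 0.0034,"dy": -0.054,"dz": -0.053,"wx": -0.38,"fingers": 0},{"dx": 0.0034,"dy": -0.0515,"dz": -0.055,"wx": -0.38,"fingers": 0},{"dx": 0.0034,"dy": -0.049,"dz": -0.057,"wx": -0.38,"fingers": 0},{"dx": 0.0034,"dy": -0.047,"dz": -0.059,"wx": -0.38,"fingers": 0}]}}

```text
schema error: expected keys dx, dy, dz, wx, wy, wz, fingers
```

Request:
{"method": "servo_tool", "body": {"rows": [{"dx": 0.0034,"dy": -0.0445,"dz": -0.061,"wx": -0.38,"fingers": 0},{"dx": 0.0034,"dy": -0.042,"dz": -0.0625,"wx": -0.38,"fingers": 0},{"dx": 0.0034,"dy": -0.0395,"dz": -0.064,"wx": -0.38,"fingers": 0},{"dx": 0.0034,"dy": -0.037,"dz": -0.066,"wx": -0.38,"fingers": 0},{"dx": 0.0034,"dy": -0.034,"dz": -0.067,"wx": -0.38,"fingers": 0}]}}

```text
schema error: expected keys dx, dy, dz, wx, wy, wz, fingers
```

Request:
{"method": "servo_tool", "body": {"rows": [{"dx": 0.0034,"dy": -0.0315,"dz": -0.0685,"wx": -0.38,"fingers": 0},{"dx": 0.0034,"dy": -0.029,"dz": -0.07,"wx": -0.38,"fingers": 0},{"dx": 0.0034,"dy": -0.026,"dz": -0.071,"wx": -0.38,"fingers": 0},{"dx": 0.0034,"dy": -0.023,"dz": -0.072,"wx": -0.38,"fingers": 0},{"dx": 0.0034,"dy": -0.02,"dz": -0.0725,"wx": -0.38,"fingers": 0}]}}

```text
schema error: expected keys dx, dy, dz, wx, wy, wz, fingers
```

Request:
{"method": "servo_tool", "body": {"rows": [{"dx": 0.0034,"dy": -0.0173,"dz": -0.0734,"wx": -0.38,"fingers": 0},{"fingers": 0},{"fingers": 0}]}}

```text
schema error: expected keys dx, dy, dz, wx, wy, wz, fingers
```

Run:
```python
from h import *
s=ctrl.read_state();R=toolR(s);print(s['clock'],s['eef_pos'],np.degrees(np.arctan2(R[1,2],R[0,2])),R[:,0].round(4),s['qpos'].round(2))
ci=ctrl.camera_info('wrist'); im=ctrl.get_image('wrist'); save('w1.png',im)
for l in ['rejected_cover','passed_cover']:
    for d in ctrl.mark_of(l,'wrist')[:2]: print(l,d['conf'],d['point'],onz(ci,*d['point'],0))
import pickle; pickle.dump(ci,open('w1.pkl','wb'))
```

```text
1.05 [277.30606752 587.91038527 231.31970302] 64.74491681353166 [-0.e+00  1.e-04 -1.e+00] [-1.2   0.63  0.04  1.52 -0.03  1.   -0.02]
```

View pics/w1.png

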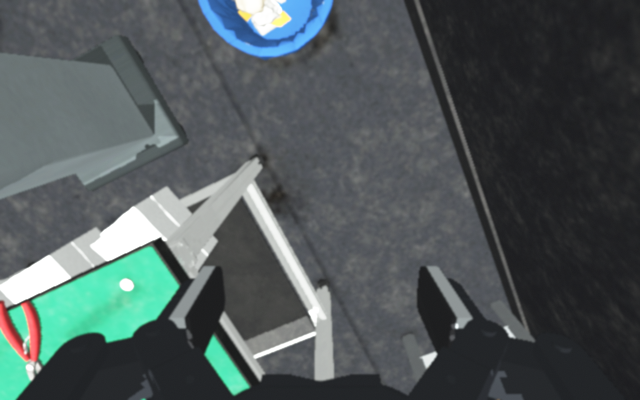

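All keys are needed in every row. The arm has not moved; the wrist picture shows the floor and a bench corner at lower left. Sending again.

Request:
{"method": "servo_tool", "body": {"rows": [{"dx": 0.0034,"dy": -0.056,"dz": -0.051,"wx": -0.38,"wy": 0,"wz": 0,"fingers": 0},{"dx": 0.0034,"dy": -0.054,"dz": -0.053,"wx": -0.38,"wy": 0,"wz": 0,"fingers": 0},{"dx": 0.0034,"dy": -0.0515,"dz": -0.055,"wx": -0.38,"wy": 0,"wz": 0,"fingers": 0},{"dx": 0.0034,"dy": -0.049,"dz": -0.057,"wx": -0.38,"wy": 0,"wz": 0,"fingers": 0},{"dx": 0.0034,"dy": -0.047,"dz": -0.059,"wx": -0.38,"wy": 0,"wz": 0,"fingers": 0}]}}

```text
clock: 1.82
eef_pos: [386.0, 324.7, 218.7]
tool_rot: [-0.779, 1.57, 0.551]
force: [1.5, 0.3, 0.6]
width: 85.4
```

Request:
{"method": "servo_tool", "body": {"rows": [{"dx": 0.0034,"dy": -0.0445,"dz": -0.061,"wx": -0.38,"wy": 0,"wz": 0,"fingers": 0},{"dx": 0.0034,"dy": -0.042,"dz": -0.0625,"wx": -0.38,"wy": 0,"wz": 0,"fingers": 0},{"dx": 0.0034,"dy": -0.0395,"dz": -0.064,"wx": -0.38,"wy": 0,"wz": 0,"fingers": 0},{"dx": 0.0034,"dy": -0.037,"dz": -0.066,"wx": -0.38,"wy": 0,"wz": 0,"fingers": 0},{"dx": 0.0034,"dy": -0.034,"dz": -0.067,"wx": -0.38,"wy": 0,"wz": 0,"fingers": 0}]}}

```text
clock: 2.45
eef_pos: [493.2, 63.1, 206.0]
tool_rot: [-1.204, 1.57, 0.325]
force: [-0.2, 0.3, -1.2]
width: 85.2
```

Request:
{"method": "servo_tool", "body": {"rows": [{"dx": 0.0034,"dy": -0.0315,"dz": -0.0685,"wx": -0.38,"wy": 0,"wz": 0,"fingers": 0},{"dx": 0.0034,"dy": -0.029,"dz": -0.07,"wx": -0.38,"wy": 0,"wz": 0,"fingers": 0},{"dx": 0.0034,"dy": -0.026,"dz": -0.071,"wx": -0.38,"wy": 0,"wz": 0,"fingers": 0},{"dx": 0.0034,"dy": -0.023,"dz": -0.072,"wx": -0.38,"wy": 0,"wz": 0,"fingers": 0},{"dx": 0.0034,"dy": -0.02,"dz": -0.0725,"wx": -0.38,"wy": 0,"wz": 0,"fingers": 0}]}}

```text
clock: 3.08
eef_pos: [600.0, -199.3, 193.1]
tool_rot: [-1.523, 1.57, 0.205]
force: [1.6, 0.7, 0.1]
width: 85.3
```

Request:
{"method": "servo_tool", "body": {"rows": [{"dx": 0.0034,"dy": -0.0173,"dz": -0.0734,"wx": -0.38,"wy": 0,"wz": 0,"fingers": 0},{"dx": 0,"dy": 0,"dz": 0,"wx": 0,"wy": 0,"wz": 0,"fingers": 0},{"dx": 0,"dy": 0,"dz": 0,"wx": 0,"wy": 0,"wz": 0,"fingers": 0}]}}

```text
clock: 3.45
eef_pos: [620.4, -249.1, 190.1]
tool_rot: [0.293, 1.569, 2.06]
force: [0.5, 0.2, -0.5]
width: 85.4
```

Run:
```python
from h import *
s=ctrl.read_state();R=toolR(s);print(s['clock'],s['eef_pos'],np.degrees(np.arctan2(R[1,2],R[0,2])),R[:,0].round(4),s['qpos'].round(2))
ci=ctrl.camera_info('wrist'); im=ctrl.get_image('wrist'); save('w2.png',im)
for l in ['rejected_cover','passed_cover']:
    for d in ctrl.mark_of(l,'wrist')[:2]: print(l,d['conf'],d['point'],onz(ci,*d['point'],0))
import pickle; pickle.dump(ci,open('w2.pkl','wb'))
```

```text
3.45 [ 620.42333966 -249.10426518  190.07994425] 101.20686532878041 [-7.0e-04  1.3e-03 -1.0e+00] [ 0.4   0.7  -0.11  1.5   0.09  0.95  2.03]
rejected_cover 0.66 [323.2, 187.2] [ 631.68622721 -243.31096875    0.        ]
passed_cover 0.89 [471.1, 8.1] [ 447.17968167 -148.58156815    0.        ]
passed_cover 0.45 [322.9, 188.2] [ 632.79232975 -243.40297281    0.        ]
```

View pics/w2.png

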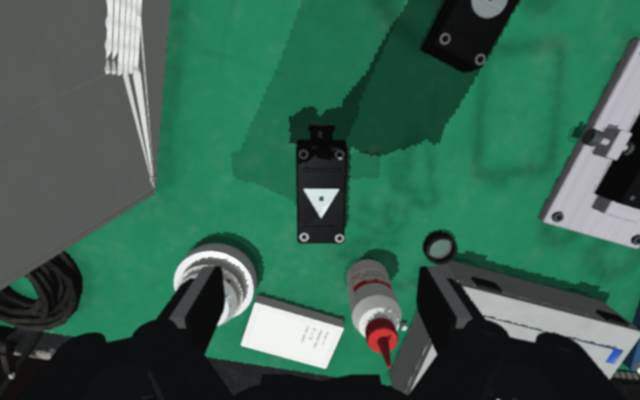

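Run:
```python
from h import *
import pickle; ci=pickle.load(open('w2.pkl','rb'))
X=np.array([onz(ci,*p,36)[:2] for p in [(304,238),(339,238.5),(304.5,154),(340.5,155)]])
print(X.round(1),X.mean(0)); d=X[:2].mean(0)-X[2:].mean(0); print(np.degrees(np.arctan2(d[1],d[0])),np.linalg.norm(d),np.linalg.norm(X[0]-X[1]))
c=X.mean(0)
s=ctrl.read_state(); print(plan([c[0],c[1],13],np.radians(101.4))[:2], plan([c[0],c[1],13],np.radians(101.4))[0]/750)
im=cv2.imread('pics/w2.png'); cv2.imwrite('pics/w2z.png',cv2.resize(im[110:260,240:400],None,fx=4,fy=4))
```

```text
[[ 675.1 -253.8]
 [ 669.  -220.6]
 [ 594.9 -267.9]
 [ 589.6 -236.4]] [ 632.14080036 -244.68640614]
10.64229833413345 81.21323236939593 33.70619352334377
(array([177.73325978, -11.68404361,   0.62294021]), array([-0.04325773,  0.05529287,  0.01144821])) [ 0.23697768 -0.01557872  0.00083059]
```

View pics/w2z.png

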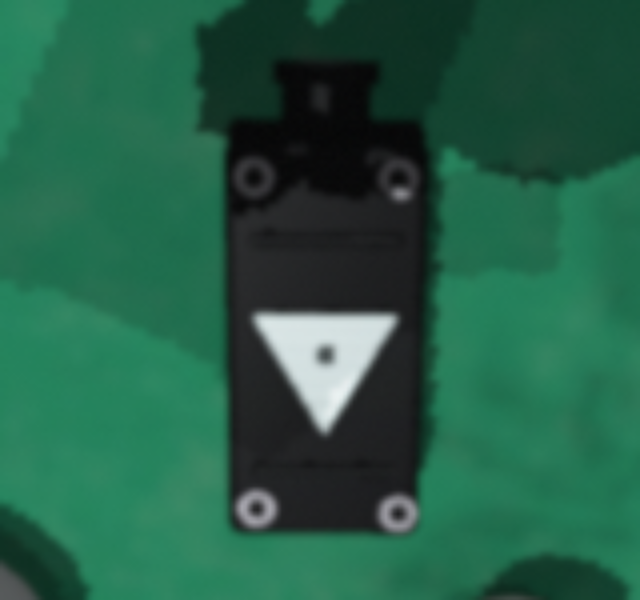

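Request:
{"method": "servo_tool", "body": {"rows": [{"dx": 0.06,"dy": -0.0156,"dz": 0.0008,"wx": 0,"wy": 0,"wz": 0,"fingers": 0},{"dx": 0.065,"dy": 0,"dz": 0,"wx": 0,"wy": 0,"wz": 0,"fingers": 0},{"dx": 0.065,"dy": 0,"dz": 0,"wx": 0,"wy": 0,"wz": 0,"fingers": 0},{"dx": 0.04,"dy": 0,"dz": 0,"wx": 0,"wy": 0,"wz": 0,"fingers": 0},{"dx": 0.018,"dy": 0,"dz": 0,"wx": 0,"wy": 0,"wz": 0,"fingers": 0}]}}

```text
clock: 4.22
eef_pos: [631.2, -245.1, 2.9]
tool_rot: [0.872, 1.568, 2.64]
force: [-0.5, -0.1, 0.9]
width: 85.4
```

Request:
{"method": "servo_tool", "body": {"rows": [{"dx": 0,"dy": 0,"dz": 0,"wx": 0,"wy": 0,"wz": 0,"fingers": 0},{"dx": 0,"dy": 0,"dz": 0,"wx": 0,"wy": 0,"wz": 0,"fingers": 1},{"dx": 0,"dy": 0,"dz": 0,"wx": 0,"wy": 0,"wz": 0,"fingers": 1},{"dx": 0,"dy": 0,"dz": 0,"wx": 0,"wy": 0,"wz": 0,"fingers": 1}]}}

```text
clock: 4.72
eef_pos: [633.1, -247.3, 6.2]
tool_rot: [-2.056, 1.568, -0.289]
force: [-1.8, 1.1, 6.5]
width: 45.1
```

Request:
{"method": "servo_tool", "body": {"rows": [{"dx": 0,"dy": 0,"dz": 0,"wx": 0,"wy": 0,"wz": 0,"fingers": 1},{"dx": 0,"dy": 0,"dz": 0,"wx": 0,"wy": 0,"wz": 0,"fingers": 1}]}}

```text
clock: 4.97
eef_pos: [633.1, -247.3, 6.3]
tool_rot: [-2.057, 1.568, -0.29]
force: [-0.5, 0.8, 6.4]
width: 45.4
```

Run:
```python
from h import *
s=ctrl.read_state();R=toolR(s);print(s['clock'],s['eef_pos'],np.degrees(np.arctan2(R[1,2],R[0,2])),R[:,0].round(4),s['qpos'].round(2),s['width'],s['force'])
save('w3.png',ctrl.get_image('wrist'))
```

```text
4.975 [ 633.1447067  -247.27037665    6.2621273 ] 101.21807308106716 [ 2.4e-03 -7.0e-04 -1.0e+00] [ 0.38  0.94 -0.09  1.56  0.12  0.64  2.  ] 45.3607206221586 [-0.537737    0.76873852  6.3848613 ]
```

View pics/w3.png

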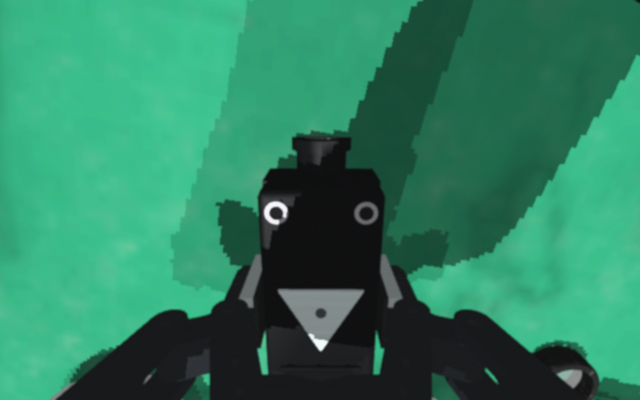

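```bash
python3 -c "
from h import *
s=ctrl.read_state();c=(np.array([632.,-246,4+112.5]),toolR(s))
gen([479,280,112],91.5,10,1,c)"
```

```text
[{"dx":0.0005, "dy":0.0064, "dz":0.0728, "wx":0.162, "wy":-0.001, "wz":0.002, "fingers":1}, {"dx":0.0005, "dy":0.0076, "dz":0.0726, "wx":0.162, "wy":-0.001, "wz":0.002, "fingers":1}, {"dx":0.0005, "dy":0.0088, "dz":0.0725, "wx":0.162, "wy":-0.001, "wz":0.002, "fingers":1}, {"dx":0.0006, "dy":0.0101, "dz":0.0724, "wx":0.162, "wy":-0.001, "wz":0.003, "fingers":1}, {"dx":0.0005, "dy":0.0113, "dz":0.0721, "wx":0.161, "wz":0.002, "fingers":1}]
[{"dx":0.0006, "dy":0.0125, "dz":0.072, "wx":0.162, "wy":-0.001, "wz":0.002, "fingers":1}, {"dx":0.0005, "dy":0.0137, "dz":0.0717, "wx":0.162, "wy":-0.001, "wz":0.002, "fingers":1}, {"dx":0.0006, "dy":0.015, "dz":0.0715, "wx":0.162, "wy":-0.001, "wz":0.002, "fingers":1}, {"dx":0.0006, "dy":0.0161, "dz":0.0712, "wx":0.162, "wy":-0.001, "wz":0.002, "fingers":1}, {"dx":0.0005, "dy":0.0174, "dz":0.071, "wx":0.162, "wy":-0.001, "wz":0.003, "fingers":1}]
```

Request:
{"method": "servo_tool", "body": {"rows": [{"dx": -0.05,"dy": 0,"dz": 0,"wx": 0,"wy": 0,"wz": 0,"fingers": 1},{"dx": -0.07,"dy": 0,"dz": 0,"wx": 0,"wy": 0,"wz": 0,"fingers": 1},{"dx": -0.03,"dy": 0.006,"dz": 0.04,"wx": 0.16,"wy": 0,"wz": 0,"fingers": 1},{"dx": 0,"dy": 0.0075,"dz": 0.0726,"wx": 0.16,"wy": 0,"wz": 0,"fingers": 1},{"dx": 0,"dy": 0.009,"dz": 0.0725,"wx": 0.16,"wy": 0,"wz": 0,"fingers": 1}]}}

```text
clock: 5.65
eef_pos: [590.7, -112.2, 117.7]
tool_rot: [-1.579, 1.569, 0.136]
force: [0.3, 1.4, -1.7]
width: 45.1
```

Request:
{"method": "servo_tool", "body": {"rows": [{"dx": 0,"dy": 0.01,"dz": 0.0724,"wx": 0.16,"wy": 0,"wz": 0,"fingers": 1},{"dx": 0,"dy": 0.0113,"dz": 0.072,"wx": 0.16,"wy": 0,"wz": 0,"fingers": 1},{"dx": 0,"dy": 0.0125,"dz": 0.072,"wx": 0.16,"wy": 0,"wz": 0,"fingers": 1},{"dx": 0,"dy": 0.0137,"dz": 0.0717,"wx": 0.16,"wy": 0,"wz": 0,"fingers": 1},{"dx": 0,"dy": 0.015,"dz": 0.0715,"wx": 0.16,"wy": 0,"wz": 0,"fingers": 1}]}}

```text
clock: 6.28
eef_pos: [513.8, 151.2, 117.4]
tool_rot: [-1.176, 1.57, 0.456]
force: [0.9, -0.3, -1.4]
width: 45.4
```

Request:
{"method": "servo_tool", "body": {"rows": [{"dx": 0,"dy": 0.016,"dz": 0.071,"wx": 0.16,"wy": 0,"wz": 0,"fingers": 1},{"dx": 0,"dy": 0.0175,"dz": 0.071,"wx": 0.16,"wy": 0,"wz": 0,"fingers": 1},{"dx": 0,"dy": 0.006,"dz": 0.0325,"wx": 0,"wy": 0,"wz": 0,"fingers": 1},{"dx": 0,"dy": 0,"dz": 0,"wx": 0,"wy": 0,"wz": 0,"fingers": 1},{"dx": 0,"dy": 0,"dz": 0,"wx": 0,"wy": 0,"wz": 0,"fingers": 1}]}}

```text
clock: 6.9
eef_pos: [478.7, 277.3, 117.1]
tool_rot: [-3.115, 1.57, -1.517]
force: [0.1, -0.8, -1.7]
width: 45.4
```

Run:
```python
from h import *
s=ctrl.read_state();R=toolR(s);print(s['clock'],s['eef_pos'],np.degrees(np.arctan2(R[1,2],R[0,2])),R[:,0].round(4),s['qpos'].round(2),s['width'],s['force'])
ci=ctrl.camera_info('wrist');save('w4.png',ctrl.get_image('wrist'))
import pickle; pickle.dump(ci,open('w4.pkl','wb'))
for n,p in [('nest',(479,280,12)),('n+',(557,280,12)),('n-',(401,280,12))]: print(n,proj(ci,p))
```

```text
6.9 [478.68319163 277.30847914 117.06725188] 91.55109191213111 [ 1.0e-04 -1.2e-03 -1.0e+00] [-0.6   0.65  0.03  1.9  -0.03  0.6   1.05] 45.392983616538174 [ 0.14126965 -0.75706431 -1.70757383]
nest (np.float64(323.92212664599873), np.float64(202.68210413492454))
n+ (np.float64(321.1231300433399), np.float64(289.7282874272957))
n- (np.float64(327.3052923800793), np.float64(97.46880579883019))
```

View pics/w4.png

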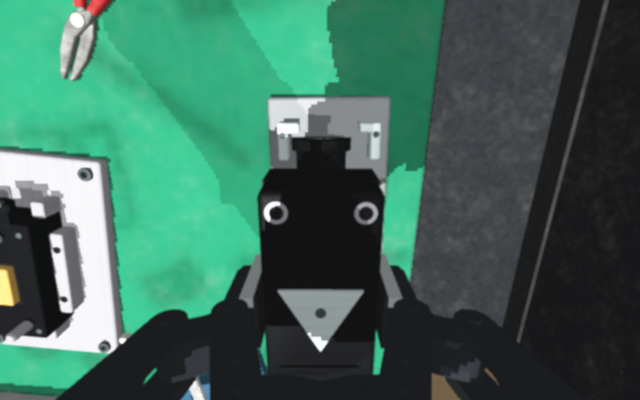

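Request:
{"method": "servo_tool", "body": {"rows": [{"dx": 0.03,"dy": -0.001,"dz": 0.005,"wx": 0,"wy": 0,"wz": 0,"fingers": 1},{"dx": 0.055,"dy": 0,"dz": 0,"wx": 0,"wy": 0,"wz": 0,"fingers": 1},{"dx": 0.03,"dy": 0,"dz": 0,"wx": 0,"wy": 0,"wz": 0,"fingers": 1},{"dx": 0.01,"dy": 0,"dz": 0,"wx": 0,"wy": 0,"wz": 0,"fingers": 1},{"dx": 0.004,"dy": 0,"dz": 0,"wx": 0,"wy": 0,"wz": 0,"fingers": 1}]}}

```text
clock: 7.58
eef_pos: [479.8, 281.7, 20.4]
tool_rot: [-1.888, 1.57, -0.291]
force: [-0.1, -0.2, -1.7]
width: 45.2
```

Request:
{"method": "servo_tool", "body": {"rows": [{"dx": 0.003,"dy": 0,"dz": 0,"wx": 0,"wy": 0,"wz": 0,"fingers": 1},{"dx": 0,"dy": 0,"dz": 0,"wx": 0,"wy": 0,"wz": 0,"fingers": 1}]}}

```text
clock: 7.82
eef_pos: [479.5, 282.8, 18.7]
tool_rot: [-1.005, 1.57, 0.594]
force: [-0.1, -1.1, -2.3]
width: 45.0
```

Request:
{"method": "servo_tool", "body": {"rows": [{"dx": 0.002,"dy": 0,"dz": -0.001,"wx": 0,"wy": 0,"wz": 0,"fingers": 1},{"dx": 0.001,"dy": 0,"dz": 0,"wx": 0,"wy": 0,"wz": 0,"fingers": 1}]}}

```text
clock: 8.07
eef_pos: [479.5, 282.8, 18.1]
tool_rot: [-0.764, 1.569, 0.835]
force: [-3.8, -0.4, 20.8]
width: 45.1
```

Request:
{"method": "servo_tool", "body": {"rows": [{"dx": -0.003,"dy": 0,"dz": 0,"wx": 0,"wy": 0,"wz": 0,"fingers": 0},{"dx": 0,"dy": 0,"dz": 0,"wx": 0,"wy": 0,"wz": 0,"fingers": 0},{"dx": 0,"dy": 0,"dz": 0,"wx": 0,"wy": 0,"wz": 0,"fingers": 0},{"dx": 0,"dy": 0,"dz": 0,"wx": 0,"wy": 0,"wz": 0,"fingers": 0}]}}

```text
clock: 8.57
eef_pos: [479.0, 281.8, 17.8]
tool_rot: [1.963, 1.571, -2.721]
force: [0.3, 0.3, 0.3]
width: 85.5
```

Request:
{"method": "servo_tool", "body": {"rows": [{"dx": -0.03,"dy": 0,"dz": 0,"wx": 0,"wy": 0,"wz": 0,"fingers": 0},{"dx": -0.06,"dy": 0,"dz": 0,"wx": 0,"wy": 0,"wz": 0,"fingers": 0},{"dx": -0.06,"dy": 0,"dz": 0,"wx": 0,"wy": 0,"wz": 0,"fingers": 0},{"dx": -0.06,"dy": 0,"dz": 0,"wx": 0,"wy": 0,"wz": 0,"fingers": 0},{"dx": 0,"dy": 0,"dz": 0,"wx": 0,"wy": 0,"wz": 0,"fingers": 0}]}}

```text
clock: 9.2
eef_pos: [481.2, 283.1, 178.9]
tool_rot: [-1.023, 1.563, 0.576]
force: [0.6, 0.0, -0.7]
width: 85.2
```

Run:
```python
from h import *
s=ctrl.read_state();R=toolR(s);print(s['clock'],s['eef_pos'],np.degrees(np.arctan2(R[1,2],R[0,2])),R[:,0].round(4),s['qpos'].round(2),s['width'],s['force'])
ci=ctrl.camera_info('wrist');save('w5.png',ctrl.get_image('wrist'))
import pickle; pickle.dump(ci,open('w5.pkl','wb'))
for n,p in [('lower',(537.2,44.7,44)),('d1',(501.4,47.7,60))]: print(n,proj(ci,p))
```

```text
9.2 [481.19867069 283.13182663 178.87757271] 91.61870327213278 [ 0.0062  0.004  -1.    ] [-0.61  0.56  0.04  1.84 -0.03  0.73  1.05] 85.23892195778927 [ 0.62893168  0.0247115  -0.71380757]
lower (np.float64(54.21819548157646), np.float64(242.66167950828907))
d1 (np.float64(33.6144196133975), np.float64(211.8573504023183))
```

View pics/w5.png

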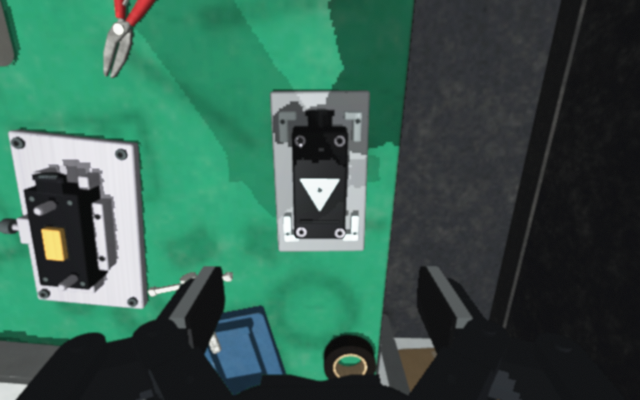

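```bash
python3 -c "
from h import *
gen([530,44,190],85,5,0)"
```

```text
[{"dx":-0.0036, "dy":-0.0116, "dz":-0.0639, "wx":0.221, "wy":0.004, "wz":0.005, "fingers":0}, {"dx":-0.0036, "dy":-0.013, "dz":-0.0636, "wx":0.22, "wy":0.003, "wz":0.005, "fingers":0}, {"dx":-0.0035, "dy":-0.0146, "dz":-0.0633, "wx":0.221, "wy":0.004, "wz":0.005, "fingers":0}, {"dx":-0.0035, "dy":-0.016, "dz":-0.063, "wx":0.221, "wy":0.003, "wz":0.005, "fingers":0}, {"dx":-0.0036, "dy":-0.0174, "dz":-0.0625, "wx":0.221, "wy":0.004, "wz":0.005, "fingers":0}]
```

Request:
{"method": "servo_tool", "body": {"rows": [{"dx": -0.0033,"dy": -0.0116,"dz": -0.064,"wx": 0.22,"wy": 0,"wz": 0,"fingers": 0},{"dx": -0.003,"dy": -0.013,"dz": -0.0636,"wx": 0.22,"wy": 0,"wz": 0,"fingers": 0},{"dx": -0.003,"dy": -0.0146,"dz": -0.0633,"wx": 0.22,"wy": 0,"wz": 0,"fingers": 0},{"dx": -0.003,"dy": -0.016,"dz": -0.063,"wx": 0.22,"wy": 0,"wz": 0,"fingers": 0},{"dx": -0.003,"dy": -0.0174,"dz": -0.0625,"wx": 0.22,"wy": 0,"wz": 0,"fingers": 0}]}}

```text
clock: 9.88
eef_pos: [528.4, 41.9, 185.4]
tool_rot: [1.773, 1.568, -3.027]
force: [-0.2, -0.7, -0.2]
width: 85.3
```

Request:
{"method": "servo_tool", "body": {"rows": [{"dx": 0,"dy": 0,"dz": 0,"wx": 0,"wy": 0,"wz": 0,"fingers": 0},{"dx": 0,"dy": 0,"dz": 0,"wx": 0,"wy": 0,"wz": 0,"fingers": 0}]}}

```text
clock: 10.12
eef_pos: [528.4, 44.0, 185.7]
tool_rot: [1.485, 1.568, 2.969]
force: [0.3, 0.3, 0.1]
width: 85.3
```

Run:
```python
from h import *
s=ctrl.read_state();R=toolR(s);print(s['clock'],s['eef_pos'],np.degrees(np.arctan2(R[1,2],R[0,2])),R[:,0].round(4),s['qpos'].round(2),s['width'],s['force'])
ci=ctrl.camera_info('wrist');im=ctrl.get_image('wrist');save('w6.png',im)
import pickle; pickle.dump((ci,s),open('w6.pkl','wb'))
u,v=[int(q) for q in proj(ci,(537,45,44))];print(u,v)
save('w6z.png',cv2.resize(im[v-80:v+80,u-70:u+70],None,fx=4,fy=4,interpolation=cv2.INTER_CUBIC)); print(u-70,v-80)
```

```text
10.125 [528.35736946  44.01980074 185.71215281] 85.02875877121795 [-2.7e-03  5.0e-04 -1.0e+00] [-0.17  0.52  0.06  1.9  -0.04  0.73  1.39] 85.34564184503567 [0.29674769 0.29273155 0.06811018]
322 198
252 118
```

View pics/w6z.png

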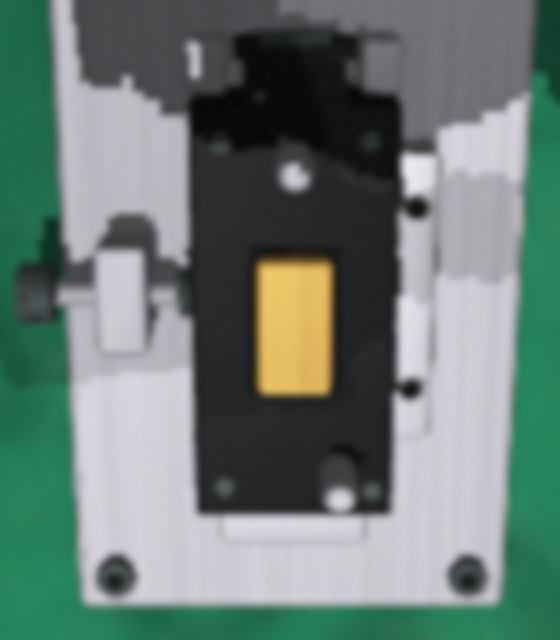

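View pics/w6.png

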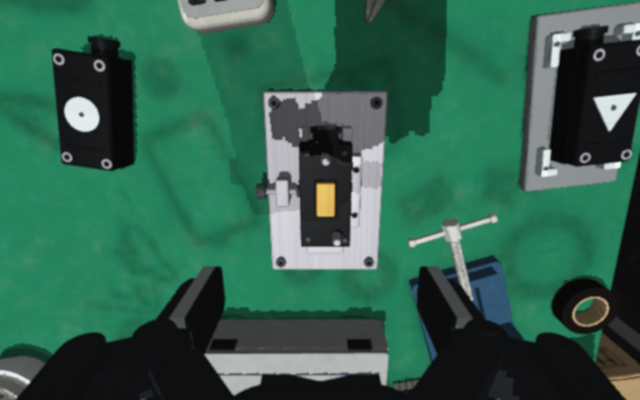

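Run:
```python
from h import *
import pickle; ci,s=pickle.load(open('w6.pkl','rb')); R=toolR(s)
q=lambda p:(252+p[0]/4-.4,118+p[1]/4-.4)
A=onz(ci,*q((295,177)),60);B=onz(ci,*q((340,500)),60)
d=B-A; yaw=np.arctan2(d[1],d[0])-np.arctan2(10,72); print('dowels',A,B,np.linalg.norm(d),np.degrees(yaw))
c,sn=np.cos(yaw),np.sin(yaw); m=(A+B)/2; O=m[:2]-np.array([-sn*5,c*5]); print('origin',O)
cs=np.array([onz(ci,*q(p),44) for p in [(190,97),(401,97),(198,514),(390,514)]]); print(cs.round(1),cs.mean(0))
cs=np.array([onz(ci,*q(p),50) for p in [(256,258),(333,258),(257,396),(333,396)]]); print(cs.round(1),cs.mean(0))
# passed cover
P=np.array([onz(ci,*p,36)[:2] for p in [(67.5,157.5),(106.5,164),(58.5,59.5),(99,65)]]);dd=P[:2].mean(0)-P[2:].mean(0);print('pas',P.round(1),P.mean(0),np.degrees(np.arctan2(dd[1],dd[0])),np.linalg.norm(dd))
pickle.dump((O,yaw,A,B),open('low.pkl','wb'))
```

```text
dowels [501.01578051  50.36933664  60.        ] [573.20506814  54.30970151  60.        ] 72.29674767884622 -4.782842337901905
origin [536.69352716  47.35692971]
[[485.4  29.7  44. ]
 [489.3  73.9  44. ]
 [581.5  21.4  44. ]
 [585.4  65.8  44. ]] [535.38064336  47.70206393  44.        ]
[[519.8  40.6  50. ]
 [521.2  57.   50. ]
 [551.2  38.   50. ]
 [552.7  54.7  50. ]] [536.23522352  47.56027421  50.        ]
pas [[ 482.5 -174.6]
 [ 491.2 -142.2]
 [ 404.4 -156.3]
 [ 411.2 -125.1]] [ 447.33962818 -149.53477422] -12.635146138743325 80.97755199951582
```

```bash
cat >> h.py <<'E'
def camtool():
    import pickle; ci,s=pickle.load(open('w6.pkl','rb')); R=toolR(s)
    C=-np.array(ci['R']).T@ci['t']
    return dict(fovy=ci['fovy'],cx=ci['cx'],cy=ci['cy'],Rt=np.array(ci['R'])@R, c=R.T@(C-s['eef_pos']))
def ontool(ct,u,v,X):
    f=200/np.tan(np.radians(ct['fovy'])/2)
    d=ct['Rt'].T@np.array([(u-ct['cx'])/f,(v-ct['cy'])/f,1]); return ct['c']+d*(X-ct['c'][0])/d[0]
E
python3 - <<'E'
from h import *
ct=camtool();print(ct['c'],ct['Rt'].round(3))
for p in [(275.5,212.5),(366.5,212.5),(320.5,313)]: print(ontool(ct,*p,6.3-36))
E
```

```text
[-1.42588560e+02  8.31128547e+01  3.33769644e-02] [[ 0.001  0.     1.   ]
 [-0.317 -0.949  0.   ]
 [ 0.949 -0.317 -0.001]]
[-29.7         41.35272195 -16.03921041]
[-29.7         41.3641629   16.44921777]
[-29.7         -1.15728949   0.04001613]
```

Request:
{"method": "servo_tool", "body": {"rows": [{"dx": 0.05,"dy": -0.0108,"dz": 0.0023,"wx": 0,"wy": 0,"wz": 0,"fingers": 0},{"dx": 0.065,"dy": 0,"dz": 0,"wx": 0,"wy": 0,"wz": 0,"fingers": 0},{"dx": 0.055,"dy": 0,"dz": 0,"wx": 0,"wy": 0,"wz": 0,"fingers": 0},{"dx": 0.017,"dy": 0,"dz": 0,"wx": 0,"wy": 0,"wz": 0,"fingers": 0},{"dx": 0,"dy": 0,"dz": 0,"wx": 0,"wy": 0,"wz": 0,"fingers": 0}]}}

```text
clock: 10.8
eef_pos: [537.1, 45.6, 46.4]
tool_rot: [1.463, 1.569, 2.948]
force: [0.8, 0.5, 1.0]
width: 85.3
```

Request:
{"method": "servo_tool", "body": {"rows": [{"dx": 0,"dy": 0,"dz": 0,"wx": 0,"wy": 0,"wz": 0,"fingers": 0},{"dx": 0,"dy": 0,"dz": 0,"wx": 0,"wy": 0,"wz": 0,"fingers": 0}]}}

```text
clock: 11.05
eef_pos: [538.6, 44.7, 48.2]
tool_rot: [-1.341, 1.568, 0.143]
force: [-0.4, 0.6, -0.3]
width: 85.4
```

Run:
```python
from h import *
s=ctrl.read_state();R=toolR(s);print(s['clock'],s['eef_pos'],np.degrees(np.arctan2(R[1,2],R[0,2])),R[:,0].round(4),s['qpos'].round(2),s['width'],s['force'])
ci=ctrl.camera_info('wrist');im=ctrl.get_image('wrist');save('w7.png',im)
import pickle; pickle.dump((ci,s),open('w7.pkl','wb'))
save('w7z.png',cv2.resize(im[150:400,220:420],None,fx=3,fy=3,interpolation=cv2.INTER_CUBIC)[:600])
```

```text
11.05 [538.61182455  44.72343953  48.18597326] 85.02850454304908 [ 2.7e-03  4.0e-04 -1.0e+00] [-0.16  0.75  0.03  1.97 -0.06  0.42  1.4 ] 85.37665658754378 [-0.3789061   0.57028314 -0.32127547]
```

View pics/w7.png

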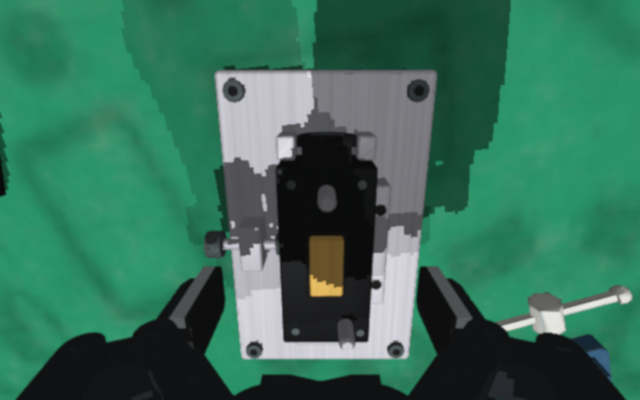

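View pics/w7z.png

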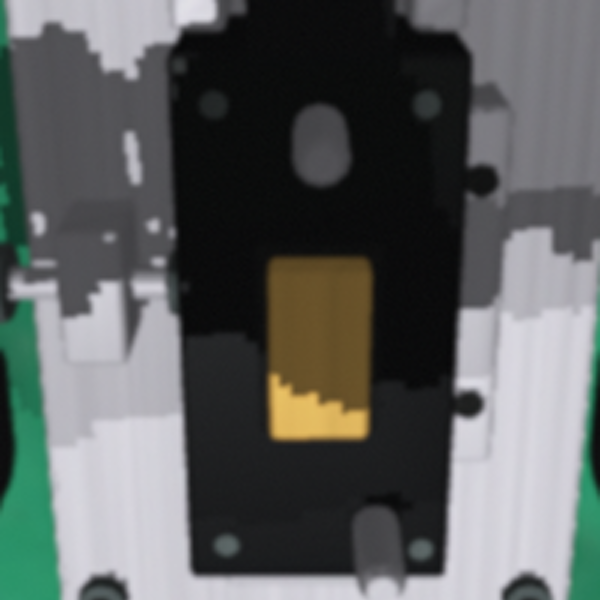

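Run:
```python
from h import *
im=cv2.imread('pics/w7.png')
a=cv2.resize(im[175:225,295:365],None,fx=8,fy=8,interpolation=cv2.INTER_CUBIC)
b=cv2.resize(im[310:360,310:380],None,fx=8,fy=8,interpolation=cv2.INTER_CUBIC)
o=np.vstack([a,b]).astype(float); o=np.clip(255*(o/255)**.5,0,255).astype(np.uint8)
cv2.imwrite('pics/w7d.png',cv2.resize(o,None,fx=.75,fy=.75))
```

```text
(no output)
```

View pics/w7d.png

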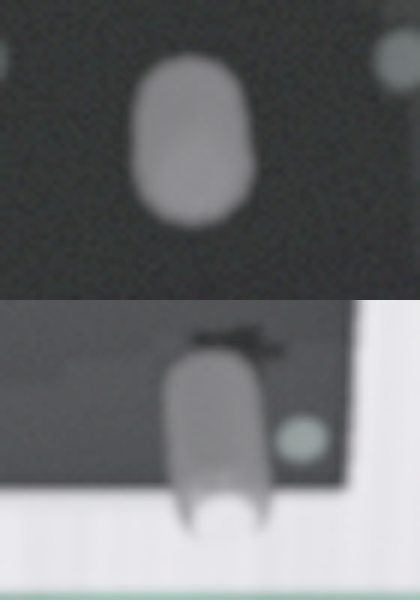

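Run:
```python
from h import *
import pickle
ci,s=pickle.load(open('w7.pkl','rb'));R=toolR(s)
A=onz(ci,326.9,202.7,60);B=onz(ci,347.1,345.1,60)
d=B-A;yaw=np.arctan2(d[1],d[0])-np.arctan2(10,72);print(A,B,np.linalg.norm(d),np.degrees(yaw))
m=(A+B)/2;O=m[:2]-5*np.array([-np.sin(yaw),np.cos(yaw)]);print('O',O)
# face corners z=44 & plate z=50 ; zoom3 crop origin 220,150
q=lambda p:(220+p[0]/3-.33,150+p[1]/3-.33)
c=np.array([onz(ci,*q(p),50) for p in [(268,257),(371,257),(268,440),(370,440)]]);print('plate',c.mean(0), c[1]-c[0],c[2]-c[0])
c=np.array([onz(ci,*q(p),44) for p in [(213,105),(427,104),(227,545),(421,550)]]);print('screws',c.mean(0), c.round(1))
```

```text
[499.88895896  50.71948834  60.        ] [572.27121115  54.55178597  60.        ] 72.48363221125341 -4.876452176312252
O [535.6550479   47.65373557]
plate [535.04922111  47.68337043  50.        ] [ 1.35392806 15.57776339  0.        ] [32.22713571 -3.15024921  0.        ]
screws [536.99486244  48.10612133  44.        ] [[495.4  35.   44. ]
 [498.   67.1  44. ]
 [575.3  28.2  44. ]
 [579.3  62.2  44. ]]
```

Run:
```python
from h import *
P=[];Q=[];W=[]
for i in range(8):
    ctrl.get_image('wrist'); s=ctrl.read_state(); P.append(s['eef_pos']); Q.append(s['qpos']); W.append(ctrl.camera_info('wrist')['t'])
print(np.array(P).round(2)); print(np.std(Q,0)); print(np.std(W,0)); print(s['clock'])
```

```text
[[538.25  44.59  47.79]
 [538.05  44.52  47.58]
 [537.86  44.51  47.37]
 [537.78  44.53  47.21]
 [537.68  44.45  47.04]
 [537.57  44.49  46.91]
 [537.57  44.5   46.82]
 [537.53  44.49  46.76]]
[2.52334635e-05 6.05960717e-04 4.08058383e-05 1.43278971e-04
 1.59757397e-05 9.24972919e-05 2.14415510e-05]
[0.05973102 0.25058666 0.09006913]
11.5
```

```bash
python3 -c "
from h import *
s=ctrl.read_state();R=toolR(s);c=(np.array([537.4,44.5,46.5+101.25]),R)
print(R[:,0])
gen([447.5,-150.5,140],77.3,5,0,c)"
```

```text
[ 2.52473761e-05  3.87383221e-05 -9.99999999e-01]
[{"dx":0.0021, "dy":0.0194, "dz":-0.0539, "wx":0.257, "fingers":0}, {"dx":0.002, "dy":0.0179, "dz":-0.0544, "wx":0.258, "fingers":0}, {"dx":0.0021, "dy":0.0164, "dz":-0.0548, "wx":0.257, "fingers":0}, {"dx":0.0021, "dy":0.015, "dz":-0.0553, "wx":0.257, "fingers":0}, {"dx":0.002, "dy":0.0134, "dz":-0.0556, "wx":0.258, "fingers":0}]
```

Request:
{"method": "servo_tool", "body": {"rows": [{"dx": -0.06,"dy": 0,"dz": 0,"wx": 0,"wy": 0,"wz": 0,"fingers": 0},{"dx": -0.075,"dy": 0,"dz": 0,"wx": 0,"wy": 0,"wz": 0,"fingers": 0}]}}

```text
clock: 11.75
eef_pos: [536.4, 44.4, 148.0]
tool_rot: [1.778, 1.567, -3.021]
force: [0.6, 0.7, -0.6]
width: 85.6
```

Request:
{"method": "servo_tool", "body": {"rows": [{"dx": 0.002,"dy": 0.0194,"dz": -0.054,"wx": 0.257,"wy": 0,"wz": 0,"fingers": 0},{"dx": 0.002,"dy": 0.018,"dz": -0.0545,"wx": 0.257,"wy": 0,"wz": 0,"fingers": 0},{"dx": 0.002,"dy": 0.0164,"dz": -0.055,"wx": 0.257,"wy": 0,"wz": 0,"fingers": 0},{"dx": 0.002,"dy": 0.015,"dz": -0.0553,"wx": 0.257,"wy": 0,"wz": 0,"fingers": 0},{"dx": 0.002,"dy": 0.0134,"dz": -0.0556,"wx": 0.257,"wy": 0,"wz": 0,"fingers": 0}]}}

```text
clock: 12.38
eef_pos: [446.9, -151.9, 140.5]
tool_rot: [-1.745, 1.571, -0.397]
force: [1.0, 0.8, -0.0]
width: 85.1
```

Request:
{"method": "servo_tool", "body": {"rows": [{"dx": 0,"dy": 0,"dz": 0,"wx": 0,"wy": 0,"wz": 0,"fingers": 0},{"dx": 0,"dy": 0,"dz": 0,"wx": 0,"wy": 0,"wz": 0,"fingers": 0},{"dx": 0,"dy": 0,"dz": 0,"wx": 0,"wy": 0,"wz": 0,"fingers": 0}]}}

```text
clock: 12.75
eef_pos: [448.3, -149.4, 140.5]
tool_rot: [-0.391, 1.57, 0.96]
force: [0.4, 0.2, -0.5]
width: 85.6
```

Run:
```python
from h import *
s=ctrl.read_state();R=toolR(s);print(s['clock'],s['eef_pos'],np.degrees(np.arctan2(R[1,2],R[0,2])),R[:,0].round(4),s['qpos'].round(2),s['width'],s['force'])
ci=ctrl.camera_info('wrist');im=ctrl.get_image('wrist');save('w8.png',im)
import pickle; pickle.dump((ci,s),open('w8.pkl','wb'))
save('w8z.png',cv2.resize(im[90:270,240:400],None,fx=3.3,fy=3.3,interpolation=cv2.INTER_CUBIC))
```

```text
12.75 [ 448.26323512 -149.43161118  140.47174829] 77.45300128822691 [ 4.e-04  6.e-04 -1.e+00] [ 0.22  0.52  0.05  2.09 -0.06  0.53  1.67] 85.63506126638188 [ 0.44447755  0.22338906 -0.48279484]
```

View pics/w8z.png

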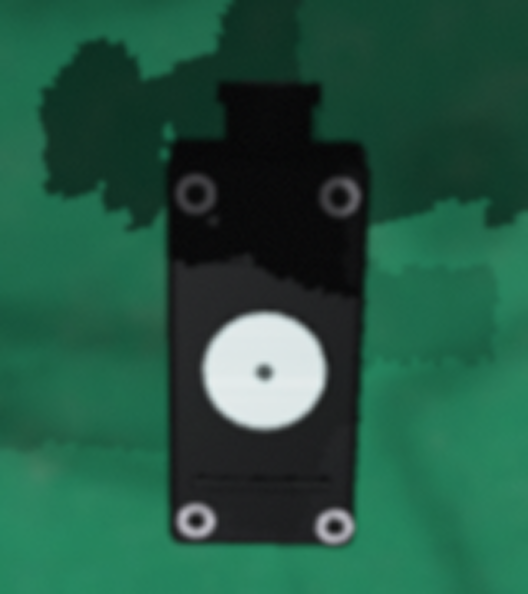

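Run:
```python
from h import *
import pickle; ci,s=pickle.load(open('w8.pkl','rb'));R=toolR(s)
q=lambda p:(240+p[0]/3.3-.35,90+p[1]/3.3-.35)
X=np.array([onz(ci,*q(p),36) for p in [(195,521),(334,527),(196,194),(340,198)]])
d=X[:2].mean(0)-X[2:].mean(0);print(X.round(1).tolist(),X.mean(0),np.degrees(np.arctan2(d[1],d[0])),np.linalg.norm(d))
d=X[1]-X[0]+X[3]-X[2];print('yaw from widths',np.degrees(np.arctan2(d[1],d[0]))-90)
print('tag',onz(ci,*q((264,372)),36))
c=X.mean(0); print(R.T@(np.array([c[0],c[1],4])-s['eef_pos'])/750)
```

```text
[[482.1, -175.1, 36.0], [491.1, -142.2, 36.0], [404.0, -155.9, 36.0], [411.9, -124.8, 36.0]] [ 447.26036826 -149.49248652   36.        ] -13.120090365191231 80.73772049560309
yaw from widths -14.72823984938293
tag [ 448.09648461 -150.21115057   36.        ]
[ 0.18196167  0.00133842 -0.00049288]
```

Request:
{"method": "servo_tool", "body": {"rows": [{"dx": 0.05,"dy": 0,"dz": 0,"wx": 0.12,"wy": 0,"wz": 0,"fingers": 0},{"dx": 0.07,"dy": 0,"dz": 0,"wx": 0,"wy": 0,"wz": 0,"fingers": 0},{"dx": 0.045,"dy": 0,"dz": 0,"wx": 0,"wy": 0,"wz": 0,"fingers": 0},{"dx": 0.016,"dy": 0,"dz": 0,"wx": 0,"wy": 0,"wz": 0,"fingers": 0},{"dx": 0,"dy": 0,"dz": 0,"wx": 0,"wy": 0,"wz": 0,"fingers": 0}]}}

```text
clock: 13.42
eef_pos: [447.5, -149.2, 8.7]
tool_rot: [1.386, 1.562, 2.723]
force: [0.7, -1.1, -0.4]
width: 85.7
```

Request:
{"method": "servo_tool", "body": {"rows": [{"dx": 0,"dy": 0,"dz": 0,"wx": 0,"wy": 0,"wz": 0,"fingers": 1},{"dx": 0,"dy": 0,"dz": 0,"wx": 0,"wy": 0,"wz": 0,"fingers": 1},{"dx": 0,"dy": 0,"dz": 0,"wx": 0,"wy": 0,"wz": 0,"fingers": 1},{"dx": 0,"dy": 0,"dz": 0,"wx": 0,"wy": 0,"wz": 0,"fingers": 1},{"dx": 0,"dy": 0,"dz": 0,"wx": 0,"wy": 0,"wz": 0,"fingers": 1}]}}

```text
clock: 14.05
eef_pos: [448.1, -150.2, 10.6]
tool_rot: [1.115, 1.564, 2.451]
force: [-0.4, 1.4, 5.1]
width: 45.3
```

Run:
```python
from h import *
s=ctrl.read_state();R=toolR(s);print(s['clock'],s['eef_pos'],np.degrees(np.arctan2(R[1,2],R[0,2])),R[:,0].round(4),s['qpos'].round(2),s['width'],s['force'])
ci=ctrl.camera_info('wrist');im=ctrl.get_image('wrist');save('w9.png',im)
import pickle; pickle.dump((ci,s),open('w9.pkl','wb'))
save('w9z.png',cv2.resize(im[120:370,220:420],None,fx=3,fy=3,interpolation=cv2.INTER_CUBIC)[:600])
```

```text
14.05 [ 448.10039552 -150.17551917   10.55207324] 76.58012214296613 [-0.0051  0.0042 -1.    ] [ 0.18  0.79  0.13  2.15 -0.41  0.23  2.01] 45.278022124367645 [-0.43316079  1.37588657  5.08577338]
```

View pics/w9z.png

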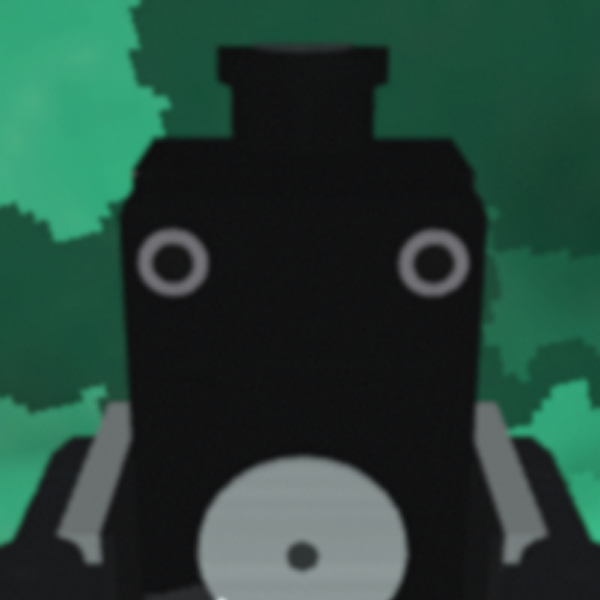

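Run:
```python
from h import *
import pickle
def ct_of(f):
    ci,s=pickle.load(open(f,'rb'));R=toolR(s);C=-np.array(ci['R']).T@ci['t'];return dict(fovy=ci['fovy'],cx=ci['cx'],cy=ci['cy'],Rt=np.array(ci['R'])@R,c=R.T@(C-s['eef_pos'])),R,s
ct,R,s=ct_of('w9.pkl');q=lambda p:(220+p[0]/3-.33,120+p[1]/3-.33)
# work with world plane instead (cover flat on bench)
ci,_=pickle.load(open('w9.pkl','rb'))
W=[onz(ci,*q(p),36) for p in [(173.5,262),(434,262),(302.5,556)]]
for w in W: print('world',w.round(2),'tool',(R.T@(w-s['eef_pos'])).round(2))
d=W[1]-W[0];print('cover yaw',np.degrees(np.arctan2(d[1],d[0]))-90,'w',np.linalg.norm(d))
m=(W[0]+W[1])/2; print('mid->tag',np.linalg.norm(m-W[2]))
d=W[2]-m;print('axis yaw',np.degrees(np.arctan2(d[1],d[0])))
print(s['eef_pos'])
ct,R,s=ct_of('w7.pkl')
ci,_=pickle.load(open('w7.pkl','rb'))
for u in [(326.9,202.7),(347.1,345.1)]:
    w=onz(ci,*u,60);print('dowel tool',(R.T@(w-s['eef_pos'])).round(2))
ci,_=pickle.load(open('w8.pkl','rb'))
q=lambda p:(240+p[0]/3.3-.35,90+p[1]/3.3-.35)
X=np.array([onz(ci,*q(p),36) for p in [(195,521),(334,527),(196,194),(340,198)]]);t=onz(ci,*q((264,372)),36)
print('front mid->tag',np.linalg.norm(X[2:].mean(0)-t),'rear',np.linalg.norm(X[:2].mean(0)-t))
```

```text
world [ 403.82 -156.25   36.  ] tool [-25.25  41.81 -16.11]
world [ 411.28 -125.07   36.  ] tool [-25.15  41.79  15.95]
world [ 448.68 -150.63   36.  ] tool [-25.45  -0.52  -0.23]
cover yaw -13.463831322626518 w 32.057135920930016
mid->tag 42.31791895042566
axis yaw -13.622551733583865
[ 448.10039552 -150.17551917   10.55207324]
dowel tool [-11.92  39.06   2.63]
dowel tool [-11.72 -32.71  12.72]
front mid->tag 41.34942919631428 rear 39.394740736217685
```

```bash
sed -i 's/def gen(target,yawdeg,n,fing,cmd=None,ease=False):/def gen(target,yawdeg,n,fing,cmd=None,ease=False,Tm=None):/; s/^    p0=p.copy();R0=R.copy()/    if Tm is not None: T=Tm\n    p0=p.copy();R0=R.copy()/' h.py; python3 -c "
from h import *
s=ctrl.read_state();R=toolR(s);print(s['eef_pos'])
T=Ro.from_euler('z',85.2-76.58,degrees=True).as_matrix()@R
c=(s['eef_pos']+np.array([0,0,101.]),R)
gen([535.8,47.6,110],0,5,1,c,Tm=T)"
```

```text
[ 448.14780807 -150.16121648   10.57628957]
[{"dx":0.0005, "dy":-0.0105, "dz":0.0567, "wx":-0.287, "wy":0.002, "wz":0.001, "fingers":1}, {"dx":0.0005, "dy":-0.0122, "dz":0.0564, "wx":-0.288, "wy":0.001, "wz":0.001, "fingers":1}, {"dx":0.0005, "dy":-0.0139, "dz":0.056, "wx":-0.287, "wy":0.002, "wz":0.001, "fingers":1}, {"dx":0.0005, "dy":-0.0156, "dz":0.0555, "wx":-0.287, "wy":0.002, "fingers":1}, {"dx":0.0005, "dy":-0.0172, "dz":0.0551, "wx":-0.288, "wy":0.001, "wz":0.001, "fingers":1}]
```

Request:
{"method": "servo_tool", "body": {"rows": [{"dx": -0.06,"dy": 0,"dz": 0,"wx": 0,"wy": 0,"wz": 0,"fingers": 1},{"dx": -0.075,"dy": 0,"dz": 0,"wx": 0,"wy": 0,"wz": 0,"fingers": 1}]}}

```text
clock: 14.35
eef_pos: [447.1, -150.5, 111.4]
tool_rot: [1.351, 1.56, 2.687]
force: [1.3, 0.4, -2.7]
width: 45.0
```

Request:
{"method": "servo_tool", "body": {"rows": [{"dx": 0,"dy": -0.0105,"dz": 0.0567,"wx": -0.287,"wy": 0,"wz": 0,"fingers": 1},{"dx": 0,"dy": -0.0122,"dz": 0.0564,"wx": -0.287,"wy": 0,"wz": 0,"fingers": 1},{"dx": 0,"dy": -0.014,"dz": 0.056,"wx": -0.287,"wy": 0,"wz": 0,"fingers": 1},{"dx": 0,"dy": -0.0156,"dz": 0.0555,"wx": -0.287,"wy": 0,"wz": 0,"fingers": 1},{"dx": 0,"dy": -0.0172,"dz": 0.055,"wx": -0.287,"wy": 0,"wz": 0,"fingers": 1}]}}

```text
clock: 14.98
eef_pos: [536.1, 48.1, 111.3]
tool_rot: [1.175, 1.563, 2.662]
force: [0.6, -0.9, -2.2]
width: 44.8
```

Request:
{"method": "servo_tool", "body": {"rows": [{"dx": 0,"dy": 0,"dz": 0,"wx": 0,"wy": 0,"wz": 0,"fingers": 1},{"dx": 0,"dy": 0,"dz": 0,"wx": 0,"wy": 0,"wz": 0,"fingers": 1},{"dx": 0,"dy": 0,"dz": 0,"wx": 0,"wy": 0,"wz": 0,"fingers": 1},{"dx": 0,"dy": 0,"dz": 0,"wx": 0,"wy": 0,"wz": 0,"fingers": 1},{"dx": 0,"dy": 0,"dz": 0,"wx": 0,"wy": 0,"wz": 0,"fingers": 1}]}}

```text
clock: 15.6
eef_pos: [535.9, 46.4, 111.1]
tool_rot: [1.134, 1.563, 2.619]
force: [-0.2, -0.6, -3.2]
width: 44.6
```

```bash
cat > st.py <<'E'
from h import *
import sys,pickle
s=ctrl.read_state();R=toolR(s);print(s['clock'],s['eef_pos'].round(2),'jaw',round(np.degrees(np.arctan2(R[1,2],R[0,2])),2),R[:,0].round(4),s['qpos'].round(2),s['width'],s['force'].round(1),s['torque'].round(2))
if len(sys.argv)>1:
    n=sys.argv[1]; ci=ctrl.camera_info('wrist');im=ctrl.get_image('wrist');save(n+'.png',im);pickle.dump((ci,s),open(n+'.pkl','wb'))
E
python3 st.py w10
```

```text
15.6 [535.91  46.42 111.08] jaw 85.12 [-0.0068  0.0039 -1.    ] [-0.33  0.66  0.31  1.94 -0.35  0.59  1.69] 44.63889236829972 [-0.2 -0.6 -3.2] [-0.04 -0.01 -0.03]
```

View pics/w10.png

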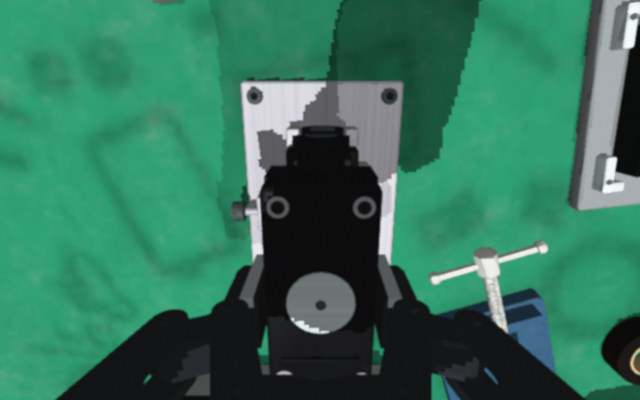

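Request:
{"method": "servo_tool", "body": {"rows": [{"dx": 0.02,"dy": 0,"dz": 0.0016,"wx": 0,"wy": 0,"wz": 0,"fingers": 1},{"dx": 0.02,"dy": 0,"dz": 0,"wx": 0,"wy": 0,"wz": 0,"fingers": 1},{"dx": 0.007,"dy": 0,"dz": 0,"wx": 0,"wy": 0,"wz": 0,"fingers": 1},{"dx": 0,"dy": 0,"dz": 0,"wx": 0,"wy": 0,"wz": 0,"fingers": 1},{"dx": 0,"dy": 0,"dz": 0,"wx": 0,"wy": 0,"wz": 0,"fingers": 1}]}}

```text
clock: 16.27
eef_pos: [536.1, 48.3, 75.9]
tool_rot: [1.092, 1.563, 2.579]
force: [-0.5, 0.7, -2.4]
width: 44.8
```

Request:
{"method": "servo_tool", "body": {"rows": [{"dx": 0,"dy": 0,"dz": 0,"wx": 0,"wy": 0,"wz": 0,"fingers": 1},{"dx": 0,"dy": 0,"dz": 0,"wx": 0,"wy": 0,"wz": 0,"fingers": 1},{"dx": 0,"dy": 0,"dz": 0,"wx": 0,"wy": 0,"wz": 0,"fingers": 1}]}}

```text
clock: 16.65
eef_pos: [536.0, 48.5, 76.0]
tool_rot: [1.08, 1.563, 2.567]
force: [-0.4, -0.2, -3.2]
width: 44.7
```

```bash
python3 st.py w11; python3 -c "
import cv2
im=cv2.imread('pics/w11.png');im=(255*(im/255.)**.5).astype('uint8');cv2.imwrite('pics/w11z.png',cv2.resize(im[60:260,215:425],None,fx=3,fy=3))"
```

```text
16.65 [535.99  48.46  75.97] jaw 85.19 [-0.0063  0.0041 -1.    ] [-0.31  0.72  0.27  1.96 -0.37  0.52  1.71] 44.740257650532705 [-0.4 -0.2 -3.2] [-0.01 -0.02 -0.  ]
```

View pics/w11z.png

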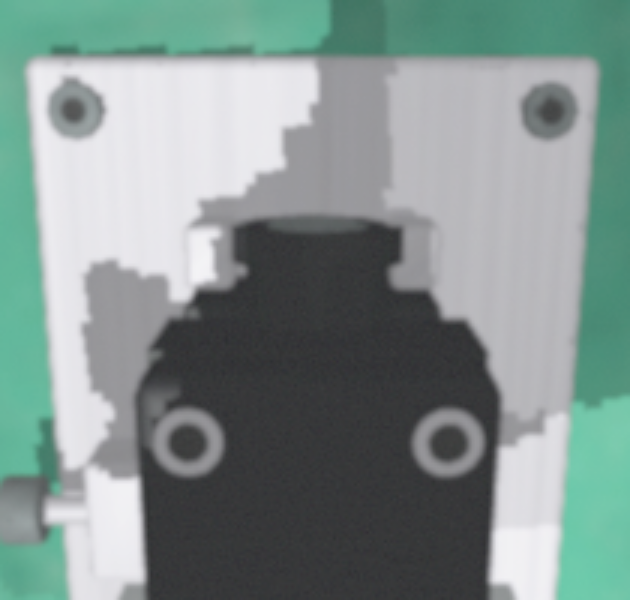

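Request:
{"method": "servo_tool", "body": {"rows": [{"dx": 0.004,"dy": 0,"dz": -0.0015,"wx": 0,"wy": 0,"wz": 0,"fingers": 1},{"dx": 0,"dy": 0,"dz": 0,"wx": 0,"wy": 0,"wz": 0,"fingers": 1},{"dx": 0,"dy": 0,"dz": 0,"wx": 0,"wy": 0,"wz": 0,"fingers": 1},{"dx": 0,"dy": 0,"dz": 0,"wx": 0,"wy": 0,"wz": 0,"fingers": 1},{"dx": 0.003,"dy": 0,"dz": 0,"wx": 0,"wy": 0,"wz": 0,"fingers": 1}]}}

```text
clock: 17.32
eef_pos: [535.9, 47.4, 70.6]
tool_rot: [1.081, 1.563, 2.568]
force: [0.0, -0.6, -3.0]
width: 44.7
```

Request:
{"method": "servo_tool", "body": {"rows": [{"dx": 0.002,"dy": 0,"dz": 0,"wx": 0,"wy": 0,"wz": 0,"fingers": 1},{"dx": 0,"dy": 0,"dz": 0,"wx": 0,"wy": 0,"wz": 0,"fingers": 1}]}}

```text
clock: 17.58
eef_pos: [536.3, 47.3, 69.1]
tool_rot: [1.053, 1.564, 2.539]
force: [1.0, 0.3, -2.0]
width: 45.0
```

```bash
python3 st.py
```

```text
17.575 [536.27  47.27  69.05] jaw 85.18 [-0.0057  0.0039 -1.    ] [-0.31  0.73  0.26  1.96 -0.38  0.5   1.71] 45.04196147536525 [ 1.   0.3 -2. ] [-0.02 -0.27 -0.04]
```

Request:
{"method": "servo_tool", "body": {"rows": [{"dx": 0.002,"dy": 0,"dz": 0,"wx": 0,"wy": 0,"wz": 0,"fingers": 1},{"dx": 0,"dy": 0,"dz": 0,"wx": 0,"wy": 0,"wz": 0,"fingers": 1}]}}

```text
clock: 17.82
eef_pos: [536.8, 47.2, 67.6]
tool_rot: [0.957, 1.565, 2.444]
force: [3.0, -0.0, -2.9]
width: 44.6
```

```bash
python3 st.py
```

```text
17.825 [536.85  47.21  67.62] jaw 85.18 [-0.0045  0.0038 -1.    ] [-0.31  0.73  0.26  1.96 -0.38  0.5   1.71] 44.57793559634856 [ 3.  -0.  -2.9] [-0.05 -0.76 -0.02]
```

Request:
{"method": "servo_tool", "body": {"rows": [{"dx": 0.001,"dy": -0.001,"dz": 0,"wx": 0,"wy": 0,"wz": 0,"fingers": 1},{"dx": 0.002,"dy": 0,"dz": 0,"wx": 0,"wy": 0,"wz": 0,"fingers": 1},{"dx": 0.002,"dy": 0,"dz": 0,"wx": 0,"wy": 0,"wz": 0,"fingers": 1}]}}

```text
clock: 18.2
eef_pos: [537.1, 47.2, 63.9]
tool_rot: [1.027, 1.564, 2.513]
force: [2.6, -0.8, -0.0]
width: 44.8
```

```bash
python3 st.py
```

```text
18.2 [537.11  47.19  63.86] jaw 85.18 [-0.0054  0.0039 -1.    ] [-0.3   0.74  0.26  1.96 -0.38  0.49  1.72] 44.76310916527308 [ 2.6 -0.8 -0. ] [-0.06 -0.81 -0.05]
```

Request:
{"method": "servo_tool", "body": {"rows": [{"dx": 0.003,"dy": -0.0007,"dz": 0,"wx": 0,"wy": 0,"wz": 0,"fingers": 1},{"dx": 0.003,"dy": 0,"dz": 0,"wx": 0,"wy": 0,"wz": 0,"fingers": 1},{"dx": 0.003,"dy": 0,"dz": 0,"wx": 0,"wy": 0,"wz": 0,"fingers": 1},{"dx": 0.002,"dy": 0,"dz": 0,"wx": 0,"wy": 0,"wz": 0,"fingers": 1}]}}

```text
clock: 18.7
eef_pos: [537.2, 47.2, 56.1]
tool_rot: [1.038, 1.563, 2.525]
force: [1.2, -0.4, 9.1]
width: 44.9
```

```bash
python3 st.py
```

```text
18.7 [537.18  47.19  56.11] jaw 85.17 [-0.0061  0.0043 -1.    ] [-0.3   0.75  0.25  1.96 -0.39  0.48  1.72] 44.908458022011104 [ 1.2 -0.4  9.1] [-0.09 -0.28  0.01]
```

Request:
{"method": "servo_tool", "body": {"rows": [{"dx": 0.002,"dy": 0,"dz": 0,"wx": 0,"wy": 0,"wz": 0,"fingers": 1},{"dx": 0.002,"dy": 0,"dz": 0,"wx": 0,"wy": 0,"wz": 0,"fingers": 1},{"dx": 0,"dy": 0,"dz": 0,"wx": 0,"wy": 0,"wz": 0,"fingers": 1}]}}

```text
clock: 19.08
eef_pos: [537.2, 47.2, 54.6]
tool_rot: [0.921, 1.563, 2.407]
force: [-2.3, -0.5, 20.0]
width: 44.8
```

```bash
python3 st.py
```

```text
19.075 [537.23  47.21  54.57] jaw 85.17 [-0.0055  0.005  -1.    ] [-0.3   0.76  0.25  1.96 -0.39  0.47  1.72] 44.757002372004045 [-2.3 -0.5 20. ] [-0.25  0.27 -0.03]
```

Request:
{"method": "servo_tool", "body": {"rows": [{"dx": 0.002,"dy": 0,"dz": 0,"wx": 0,"wy": 0,"wz": 0,"fingers": 1},{"dx": 0.001,"dy": 0,"dz": 0,"wx": 0,"wy": 0,"wz": 0,"fingers": 1},{"dx": 0,"dy": 0,"dz": 0,"wx": 0,"wy": 0,"wz": 0,"fingers": 1},{"dx": 0,"dy": 0,"dz": 0,"wx": 0,"wy": 0,"wz": 0,"fingers": 1},{"dx": 0,"dy": 0,"dz": 0,"wx": 0,"wy": 0,"wz": 0,"fingers": 1}]}}

```text
clock: 19.7
eef_pos: [537.2, 47.2, 54.4]
tool_rot: [0.772, 1.563, 2.258]
force: [-6.6, -0.8, 40.0]
width: 44.9
```

```bash
python3 st.py w12;python3 -c "
from h import *
save('s12.png',ctrl.get_image('top'))
im=cv2.imread('pics/s12.png');cv2.imwrite('pics/s12z.png',cv2.resize(im[140:270,180:400],None,fx=3,fy=3))"; python3 st.py
```

```text
19.7 [537.2   47.22  54.45] jaw 85.16 [-0.0049  0.006  -1.    ] [-0.29  0.76  0.24  1.97 -0.39  0.47  1.72] 44.89043714403516 [-6.6 -0.8 40. ] [-0.35  1.43 -0.01]
19.8 [537.22  47.21  54.45] jaw 85.16 [-0.0048  0.006  -1.    ] [-0.29  0.76  0.24  1.96 -0.39  0.47  1.72] 45.11494275729096 [-5.7 -0.1 40.6] [-0.36  1.41  0.03]
```

View pics/w12.png

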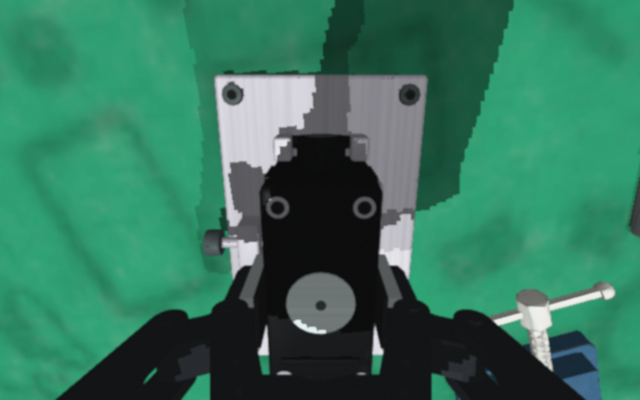

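View pics/s12z.png

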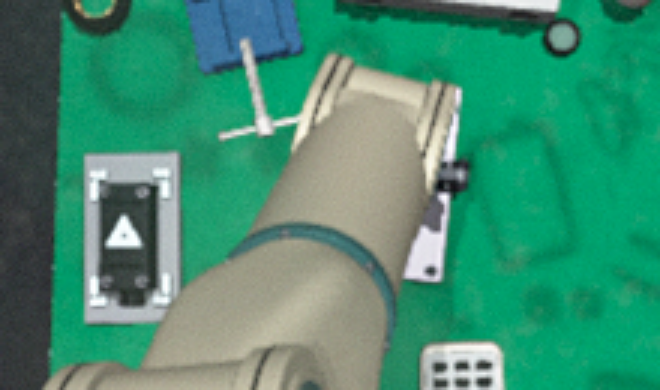

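Request:
{"method": "servo_tool", "body": {"rows": [{"dx": -0.0013,"dy": 0,"dz": 0,"wx": 0,"wy": 0,"wz": 0,"fingers": 1},{"dx": 0,"dy": 0,"dz": 0,"wx": 0,"wy": 0,"wz": 0,"fingers": 1},{"dx": 0,"dy": 0,"dz": 0,"wx": 0,"wy": 0,"wz": 0,"fingers": 1},{"dx": 0,"dy": 0,"dz": 0,"wx": 0,"wy": 0,"wz": 0,"fingers": 1},{"dx": 0,"dy": 0,"dz": 0,"wx": 0,"wy": 0,"wz": 0,"fingers": 1}]}}

```text
clock: 20.42
eef_pos: [537.2, 47.2, 54.5]
tool_rot: [0.835, 1.563, 2.321]
force: [-3.2, -0.6, 32.0]
width: 44.7
```

```bash
python3 st.py
```

```text
20.425 [537.22  47.2   54.5 ] jaw 85.17 [-0.0051  0.0055 -1.    ] [-0.29  0.76  0.25  1.96 -0.39  0.47  1.72] 44.715448914616395 [-3.2 -0.6 32. ] [-0.31  0.9   0.03]
```

Steady at 32 N with the height where the shut position should be (44 + 10.5 mm). Handing in.

```bash
python3 -c "
from cell import ctrl
print(ctrl.finish_job())"
```

```text
the job is handed in; nothing more can be done
None
```

Both parts of the job are done and handed in at about 20.4 s. `finish_job` gives no verdict, so the result below rests on my own checks.

- **Rejected cover:** it lies between the four stops of the reject nest and has been let go. The wrist picture after release and the later top picture both show it about centred.
- **Passed cover:** it is on both dowels with the cable entries together, and the gripper is still holding it shut.
    - **Height:** the tool came to rest at 54.5 mm. That matches shut: 44 mm for the face plus the 10.5 mm at which I gripped the cover.
    - **Force:** the push held steady at about 32 N, against 9.6 N from the spring. The cover had not shifted in the grip.
- **Bystanders:** I did not touch or move any of them.

Some checks disagreed or were less direct:
- **Camera disagreement:** the top and wrist cameras differed by 2–4 mm in y. I went by the wrist views, then shifted the cover about 1.3 mm toward +x as side force built up on the dowels.
- **Tilted grip:** the last wrist joint was at its limit when I gripped the passed cover. It was held slightly high and with a tool tilt of about 0.007 rad, well inside the 0.03 rad allowed.
- **Gap and contact:** I inferred the closed gap and contact travel from height and force, because the arm hid the joint from view.
- **Side load:** about 3 N of sideways force remained at the end.

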